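# Hang the rinsed volumetric flask to drain

### The job

The rinsed volumetric flask is lying on the rubber mat: hang it upside down on the free peg of the draining stand, lowering it by hand until its lip rests on the collar and only then letting go. It is thin glass, so do not squeeze it hard, and feel your way on gently, because the peg stands loose and crooked in its socket. Leave the other glassware where it is.

Things in the scene. Friction and masses are not known exactly. Their poses are not given: they have to be found in the camera images.
- flask: rinsed 100 ml volumetric flask, clear glass, 170 mm tall, 50 to 85 g. Origin: centre of its flat base; z axis along the neck to the mouth. Body 60 mm wide (cylindrical from 22 to 44 mm above the base), narrowing to a straight neck (17 mm outside, 13 mm bore, from 78 mm) and a lip 22 mm wide. It bears a grip of up to 40 N and a push of up to 30 N
- flask_mouth (a point): centre of the flask's mouth, in the end face of the lip, 170 mm along the flask's z from its base; z axis out of the mouth. At the start the flask lies on the mat on its body and lip, base centre 40 mm above the bench, axis dipping 8.6 degrees to the mouth, which points to the robot's left (+y), within about 40 degrees
- mat: black rubber mat, 290 x 400 x 4 mm, fixed flat on the bench, on which the flask lies. Origin: centre of its underside
- stand: white plastic draining stand, fixed: drip tray 130 x 350 x 18 mm with a row of three collared sockets with pegs along its y axis at -110, 0 and +110 mm; one peg holds a hung flask, one a hung test tube, one is free (which is which varies). Origin: centre of the tray's underside on the bench; z up, x square to the row, to the robot's left (+y) within about 17 degrees
- free_collar (a point): centre of the flat top of the free peg's collar (36 mm wide, 30 mm above the bench), z up: here the flask's lip must rest. The lip jams if pressed on the peg's tip off-centre; once the tip is within about 4 mm of the bore's centre, it slips down the peg, which yields to a few tenths of a newton sideways and stays where it is left. A neck lowered beside the peg is kept off the collar's axis by it
- free_socket: the free socket with collar and peg; origin on the collar's axis 26 mm below its top. Round-tipped steel peg, 8 mm thick, tip 90 mm above the collar. It is loose: it leans 3.1 to 3.7 degrees (stop 3.9) about a point 10 mm below the collar's top, in an unknown direction, so the tip is 5 to 6.5 mm off axis; this lean is not in the readings, look or feel for it
- hung_flask: an identical flask hanging mouth down on another peg of the stand; leave alone. Origin: centre of its base, now on top, 200 mm above the bench
- hung_tube: a test tube, 25 mm wide (lip 28 mm), 150 mm long, hanging mouth down on another peg; leave alone. Origin: its closed end, now on top, 180 mm above the bench
- beaker: a clear glass beaker, 70 mm wide (lip 74 mm), 95 mm tall, standing on the bench beyond the mat; leave alone. Origin: centre of its underside
Not all that is in view belongs to the job. Leave any orange look-alike of the flask alone. What is shaped like the free_socket but pink or purple is not meant.

How it is judged:
By the outcome, as a careful person would: the job done as asked, in the order asked, and still so for the second after the job is handed in, with the robot touching nothing.
It also fails if it takes over 61 s, if anything falls off the work surface, if the arm or the gripper's body presses on something with over 40 N, if the wrist force passes 120 N, or if a joint passes its speed limit or range.

### The arm

A 6-joint arm with a two-finger parallel gripper is mounted at the origin on the work surface. World frame = base frame: x ahead of the robot, y to its left, z up, the work surface at z = 0. Lengths are in m, angles in rad, forces in N, time in s.
With the tool pointing down it reaches from about 0.35 to 0.975 m from the base axis. Payload 4.9 kg.
Tool frame: the origin (TCP) lies at the very end of the fingers, on their centre line; the grasp point (between the pads) lies 19 mm behind it; z points along the fingers, x is the direction in which the jaws open and shut, and the axes are right-handed (so a half turn about z gives the same grasp; the last joint's range is limited). The gripper opens to 85 mm and grips with 20 to 120 N. Pads are 22 mm wide; open, the fingers measure 114 mm over their backs; the gripper's body (76 mm by 85 mm) begins 54 mm behind the grasp point. The pads swing forward as they close: fully open they stand 13 mm farther back than shut.
Start: joints at [1.182, 0.053, 1.613, -0, 1.476, -0.119], TCP at [0.167, 0.602, 0.231] pointing down, gripper open.
Joint ranges: [-3.01, 3.01], [-1.01, 2.22], [0.06, 2.58], [-1.02, 4.17], [0.09, 2.62], [-3.14, 3.14]. Speed limits (rad/s): [2.57, 2.57, 3.14, 3.14, 3.14, 3.14].

### API

Orientations are given as a rotation vector (axis times angle).
In Python, from station import ctrl, get_image, calibration, job gives the robot as it stands.
- The arm moves only by the tool jog_arm, never from a script. Its argument "deltas" is a list of rows, each a list of 3 entries, a list of its own where there are three numbers: the turn, a rotation vector about the tool's x, y, z in degrees, then the shift along the tool's x, y, z in m, then the finger opening in m, from 0 to 0.0854. In form: [[[ax, ay, az], [tx, ty, tz], gripper], ...]. A call has 1 to 12 rows; each row is the pose to reach, as a shift and turn from the pose commanded when the call began, along the tool's axes at that moment; what a row does not reach only later rows make up. A row lasts 1/12 s, in which the tool goes at most 41.7 mm and 7.16 degrees, less where a joint would pass 70% of its speed; a pose out of reach is approached as far as the arm can. A call with a gripper value outside its range is refused whole. The fingers move at their own pace and stop on an object; "squeeze" is the grip in N (left out, the last holds). Time passes only in rows, so rows that repeat a pose let the fingers close. It gives the time, the measured TCP pose, the force and the opening at its end, in the units of the state.
- ctrl.get_obs(): the state, without advancing time (a new reading comes with each control period).
- get_image(name): name is "scene" or "top" or "wrist"; returns the picture (384x512x3 uint8, red, green, blue); there is no depth.
- calibration(name): a dict with "mtx" (3x3 intrinsics, pixels), "origin" and "rotation" of the camera in the world; the wrist camera has in their place "tool_from_camera" (4x4, takes a point from camera to tool coordinates, whose origin is the TCP and whose axes are the tool frame's). Camera axes: x right, y up, looking along -z (the intrinsics and any distortion apply to the point x, -y, -z); pixel columns grow to the right and rows downward; lengths in m; the calibration is good to about 2 mm. A picture is of the moment at which its call begins: read the wrist's pose just before it. calibration takes no time and is no camera call.
- job.finish_job(): hands the job in, once; it reports no verdict.
The state is a dict: "t": time; "q": joint angles; "dq": joint speeds; "effort": joint torques, N m; "tool_pos": TCP position; "tool_rot": TCP orientation; "contact_force": force on the tool from outside, world axes, zero at the start; "wrist_torque": the same for the moment, N m; "opening": finger opening in m.
Only numpy, scipy, OpenCV 4.12 (cv2) and the standard library are available. Lean on these libraries where they do the work, as an engineer would, in place of code of your own. Each camera call takes 0.05 s, during which the arm holds its last target.

## Working session

There is one attempt and no reset: what is moved stays moved. The work goes in short steps, Python scripts to look and compute and a tool call to move; the robot and the scene stay as the last step left them, time stands still between calls to the robot, and variables do not carry over. Pictures are saved under pics/ and viewed, and the job is handed in when it is done.

Besides the shell and the picture viewer there is one more tool, called after ">>>" as name([rows], argument=value, ...), one row to a line, values as JSON. jog_arm: Moves the arm, as the interface text tells. Its arguments: {"type":"object","properties":{"deltas":{"type":"array","items":{"type":"array"}},"squeeze":{"type":"number"}},"required":["deltas"]}

```bash
ls; mkdir -p pics; cat > h.py <<'E'
import numpy as np, cv2
from scipy.spatial.transform import Rotation as R
from station import ctrl,get_image,calibration,job
def save(n,im,crop=None,s=1):
    if crop: im=im[crop[1]:crop[3],crop[0]:crop[2]]
    if s!=1: im=cv2.resize(im,None,fx=s,fy=s,interpolation=cv2.INTER_CUBIC)
    cv2.imwrite('pics/'+n+'.png',im[:,:,::-1])
def cam(n,obs=None):
    c=calibration(n); K=np.array(c['mtx'])
    if 'origin' in c: return K,np.array(c['origin']),np.array(c['rotation'])
    T=np.array(c['tool_from_camera']); Rt=R.from_rotvec(obs['tool_rot']).as_matrix()
    return K,np.array(obs['tool_pos'])+Rt@T[:3,3],Rt@T[:3,:3]
def ray(C,u,v):
    K,o,Rm=C; p=np.linalg.inv(K)@[u,v,1]; d=Rm@np.array([p[0],-p[1],-p[2]]); return o,d/np.linalg.norm(d)
def onz(C,u,v,z):
    o,d=ray(C,u,v); return o+d*(z-o[2])/d[2]
def proj(C,P):
    K,o,Rm=C; q=Rm.T@(np.array(P)-o); q=K@np.array([q[0],-q[1],-q[2]]); return q[:2]/q[2]
def tri(rs):
    A=np.zeros((3,3));b=np.zeros(3)
    for o,d in rs:
        M=np.eye(3)-np.outer(d,d);A+=M;b+=M@o
    return np.linalg.solve(A,b)
E
python3 - <<'E'
from h import *
o=ctrl.get_obs();print(o)
for n in ['scene','top','wrist']:
    c=calibration(n);print(n,c)
    im=get_image(n);np.save(n+'0.npy',im);save(n+'0',im,s=1.5)
E
```

```text
pics
{'t': 0.0, 'q': array([ 1.18201198e+00,  5.33527513e-02,  1.61431719e+00, -8.23067590e-07,
        1.47602441e+00, -1.19010436e-01]), 'dq': array([ 0.00067828, -0.00112592, -0.00102488, -0.00025983, -0.00058524,
       -0.00231896]), 'effort': array([ 4.92965264e-04, -3.93686628e+01, -3.70173705e+01, -9.13578810e-05,
        7.24778758e-03, -3.52950522e-06]), 'tool_pos': array([0.16633281, 0.60179652, 0.23005173]), 'tool_rot': array([ 2.49914943,  1.90188125, -0.00284428]), 'contact_force': array([-0.1884769 , -0.26939981, -0.83122756]), 'wrist_torque': array([ 0.00698231, -0.01412785,  0.02596687]), 'opening': 0.08529410239547444}
scene {'mtx': array([[361.62805889,   0.        , 250.51572948],
       [  0.        , 361.62805889, 188.13903386],
       [  0.        ,   0.        ,   1.        ]]), 'origin': array([0.90598194, 0.15899868, 0.95773271]), 'rotation': array([0.30898075, 0.60561243, 2.14924249])}
top {'mtx': array([[400.11368556,   0.        , 253.49886885],
       [  0.        , 400.11368556, 190.86725616],
       [  0.        ,   0.        ,   1.        ]]), 'origin': array([ 0.39845409, -0.1364742 ,  1.49028113]), 'rotation': array([ 0.06631556, -0.07233421, -1.56714988])}
wrist {'mtx': array([[305.71208612,   0.        , 253.03853516],
       [  0.        , 305.71208612, 192.46716184],
       [  0.        ,   0.        ,   1.        ]]), 'tool_from_camera': array([[ 9.99999574e-01, -9.17481986e-04,  9.68619835e-05,
        -5.93706312e-04],
       [-8.47006686e-04, -9.54626211e-01, -2.97805441e-01,
        -7.57433196e-02],
       [ 3.65698115e-04,  2.97805232e-01, -9.54626581e-01,
        -1.42089069e-01],
       [ 0.00000000e+00,  0.00000000e+00,  0.00000000e+00,
         1.00000000e+00]])}
```

```bash
sed -i "s/np.array(c\['rotation'\])$/R.from_rotvec(c['rotation']).as_matrix()/" h.py; grep rotvec h.py
```

```text
if 'origin' in c: return K,np.array(c['origin']),R.from_rotvec(c['rotation']).as_matrix()
    T=np.array(c['tool_from_camera']); Rt=R.from_rotvec(obs['tool_rot']).as_matrix()
```

View pics/scene0.png

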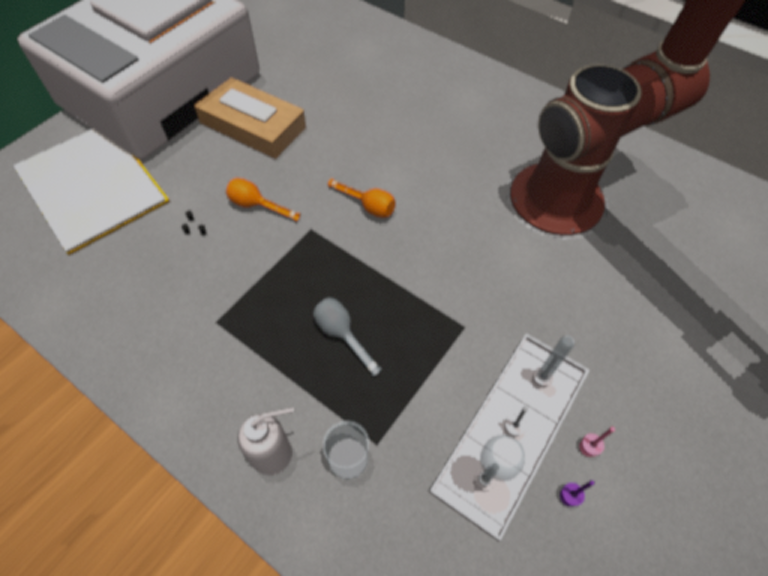

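View pics/top0.png

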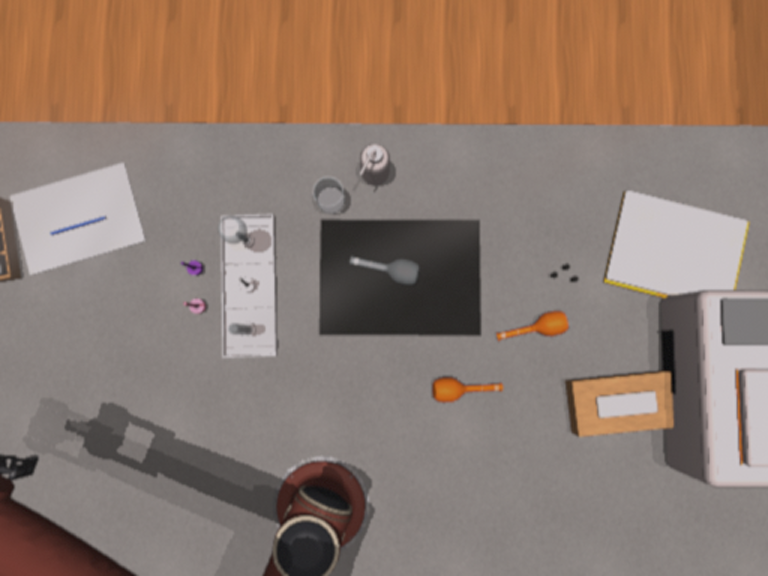

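View pics/wrist0.png

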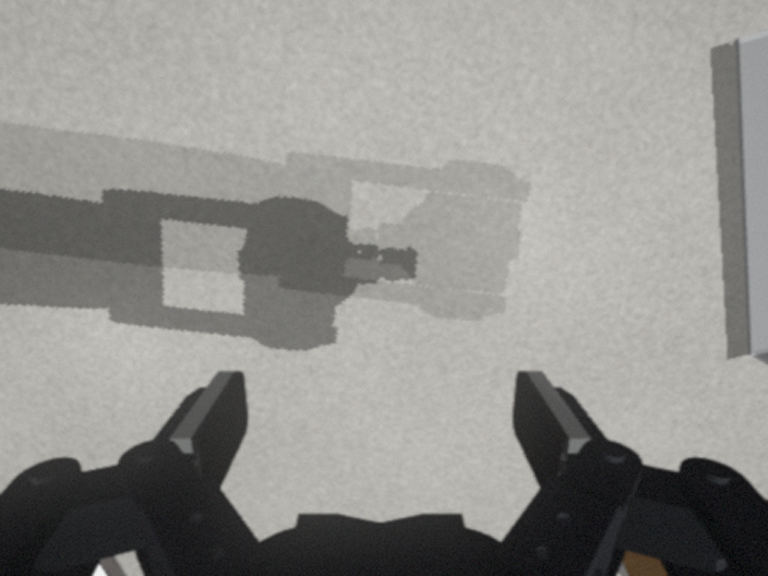

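Middle peg is free (scene about (343,285) in native pixels, top about (163,189)); the flask is at top px about (255,180), mouth to the left (+y). The hung flask is on the far peg and the tube on the near one. I'll crop for measurements.

```bash
python3 - <<'E'
from h import *
t=np.load('top0.npy');s=np.load('scene0.npy')
save('t_st',t,(130,130,330,250),4); save('s_fl',s,(190,180,270,260),8); save('s_st',s,(280,220,400,360),4)
C=cam('top');S=cam('scene')
for P in [[.4,.3,0],[.6,0,0]]: print(proj(C,P),proj(S,P))
E
```

```text
[134.15436765 225.59107413] [401.79379167 272.86785393]
[215.70009483 172.29389442] [269.45109847 265.44298074]
```

View pics/t_st.png

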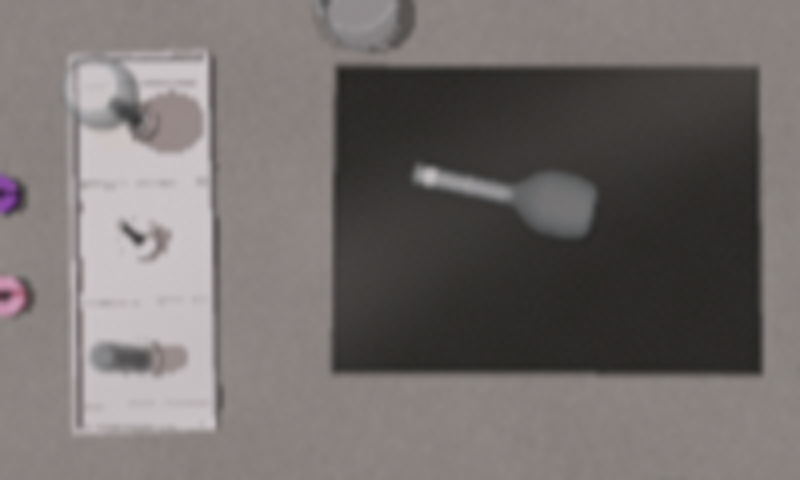

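View pics/s_fl.png

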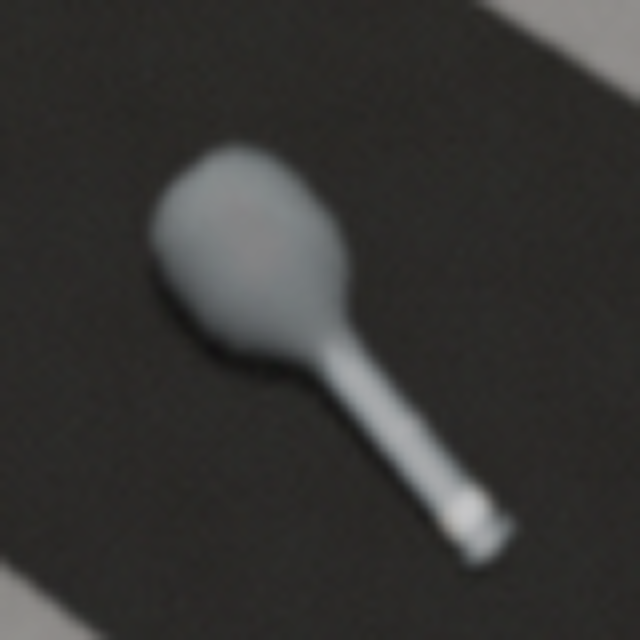

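View pics/s_st.png

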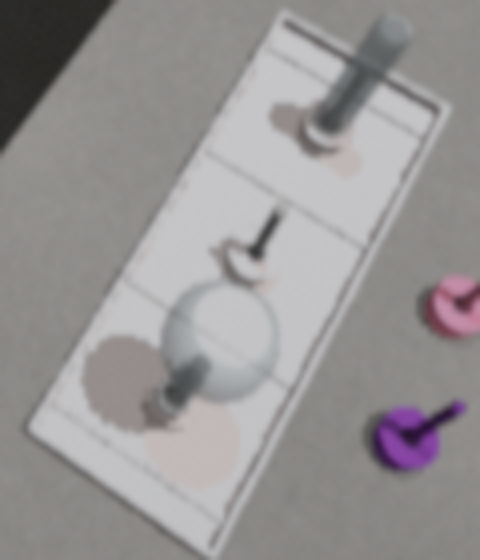

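```bash
cat > flask.py <<'E'
from h import *
def flaskmask(im,C):
    # mat region: dark; flask: brighter blob inside mat
    g=im.max(2).astype(int)
    return g
E
python3 - <<'E'
from h import *
for n,box in [('top',(217,150,316,220)),('scene',(190,180,270,260))]:
    im=np.load(n+'0.npy');C=cam(n)
    x0,y0,x1,y1=box
    g=im[y0:y1,x0:x1].max(2)
    m=(g>70).astype(np.uint8)
    nb,l,st,ce=cv2.connectedComponentsWithStats(m)
    # component not touching border
    c=[i for i in range(1,nb) if st[i,0]>0 and st[i,1]>0 and st[i,0]+st[i,2]<x1-x0 and st[i,1]+st[i,3]<y1-y0]
    i=max(c,key=lambda i:st[i,4]);print(n,st[i])
    ys,xs=np.where(l==i);p=np.c_[xs+x0,ys+y0].astype(float)
    mu=p.mean(0);u=np.linalg.svd(p-mu,full_matrices=False)[2][0]
    t=(p-mu)@u; w=(p-mu)@np.array([-u[1],u[0]])
    if np.std(w[t>np.percentile(t,80)])>np.std(w[t<np.percentile(t,20)]): u=-u;t=-t;w=(p-mu)@np.array([-u[1],u[0]])
    # axis: mid of slices
    ts=np.arange(np.ceil(t.min()),t.max(),1);
    mid=[];
    for a in ts:
        k=abs(t-a)<.8
        if k.sum()>1: mid.append((a,(w[k].min()+w[k].max())/2,w[k].max()-w[k].min()+1))
    mid=np.array(mid);f=np.polyfit(mid[:,0],mid[:,1],1)
    P=lambda a:mu+a*u+np.polyval(f,a)*np.array([-u[1],u[0]])
    b=P(t.min()-.5);mo=P(t.max()+.5)
    B=onz(C,*b,.040);M=onz(C,*mo,.0146)
    print(b,mo,B,M,np.linalg.norm(M-B), np.degrees(np.arctan2(*(M-B)[[0,1]])))
C=cam('top');S=cam('scene')
# free peg: top px tip ~ (130+122/4,130+222/4)
tip=tri([ray(C,130+124/4-.5,130+224/4-.5),ray(S,280+280/4-.5,220+209/4-.5)]);print('tip',tip)
col=tri([ray(C,130+148/4,130+241/4),ray(S,280+245/4,220+263/4)]);print('col',col)
# tray corners in top, z .018
for u,v in [(70,52),(208,50),(215,428),(73,432)]: print(onz(C,130+u/4,130+v/4,.018))
print(proj(C,[.55,.3,.03]),proj(S,[.55,.3,.03]))
E
```

```text
top [ 16  21  46  18 418]
[278.46323364 182.23302117] [232.30138525 172.94109492] [ 0.55871605 -0.23284962  0.04      ] [ 0.59577928 -0.06303987  0.0146    ] 0.17565361822451644 12.312472830246335
scene [ 19  18  45  53 693]
[212.82075034 200.10630623] [251.89883118 248.9202365 ] [ 0.550874 -0.23992   0.04    ] [ 0.59518052 -0.06402649  0.0146    ] 0.1831577376701873 14.138333213547487
tip [0.53687773 0.17984718 0.12018911]
col [ 0.53111914  0.1835468  -0.00071813]
[0.70696345 0.25379807 0.018     ]
[0.70926637 0.1252502  0.018     ]
[0.35887732 0.11251475 0.018     ]
[0.35495583 0.24201543 0.018     ]
[132.92772745 184.49290632] [380.47352045 316.02890743]
```

```bash
cat >> h.py <<'E'
np.set_printoptions(precision=4,suppress=True)
def delta(Rt,pt,obs=None):
    o=obs or ctrl.get_obs(); R0=R.from_rotvec(o['tool_rot']).as_matrix()
    tr=R.from_matrix(R0.T@Rt).as_rotvec(degrees=True); sh=R0.T@(np.array(pt)-o['tool_pos'])
    print('t',round(o['t'],2),'turn',tr.round(2),np.linalg.norm(tr).round(1),'shift',sh.round(4),np.linalg.norm(sh).round(3))
    import json; open('log.jsonl','a').write(json.dumps([list(map(float,o['q'])),list(map(float,o['tool_pos'])),list(map(float,o['tool_rot']))])+'\n')
def frame(z,x):
    z=np.array(z,float);z/=np.linalg.norm(z);x=np.array(x,float);x-=z*(x@z);x/=np.linalg.norm(x)
    return np.c_[x,np.cross(z,x),z]
E
python3 - <<'E'
from h import *
o=ctrl.get_obs();print(R.from_rotvec(o['tool_rot']).as_matrix())
a=np.array([.216,.976,0]);j=np.array([.976,-.216,0])
for s in [1,-1]:
    delta(frame([0,0,-1],s*j),[.57,-.24,.30])
E
```

```text
[[ 0.2665  0.9638 -0.0006]
 [ 0.9638 -0.2665 -0.0015]
 [-0.0016 -0.0002 -1.    ]]
t 0.15 turn [ 0.06  0.08 87.02] 87.0 shift [-0.704   0.6134 -0.0686] 0.936
t 0.15 turn [ -0.08   0.06 -92.98] 93.0 shift [-0.704   0.6134 -0.0686] 0.936
```

>>> jog_arm([
  [[0,0,10],[0,0,-0.04],0.085],
  [[0,0,45],[-0.35,0.3,-0.07],0.085],
  [[0,0,45],[-0.35,0.3,-0.07],0.085],
  [[0,0,45],[-0.35,0.3,-0.07],0.085],
  [[0,0,87],[-0.704,0.613,-0.07],0.085],
  [[0,0,87],[-0.704,0.613,-0.07],0.085],
  [[0,0,87],[-0.704,0.613,-0.07],0.085],
  [[0,0,87],[-0.704,0.613,-0.07],0.085],
  [[0,0,87],[-0.704,0.613,-0.07],0.085],
  [[0,0,87],[-0.704,0.613,-0.07],0.085],
  [[0,0,87],[-0.704,0.613,-0.07],0.085],
  [[0,0,87],[-0.704,0.613,-0.07],0.085],
])

```text
t: 1.15
tool_pos: [0.364, 0.1872, 0.2884]
tool_rot: [-3.125, 0.321, -0.001]
contact_force: [1.2, -0.4, -0.2]
opening: 0.0852
```

```bash
python3 - <<'E'
from h import *
a=np.array([.216,.976,0]);j=np.array([.976,-.216,0])
print(ctrl.get_obs()['q'])
delta(frame([0,0,-1],j),[.57,-.24,.30])
E
```

```text
[ 0.2928 -0.5251  2.0036  0.      1.6625  0.4975]
t 1.15 turn [-0.02 -0.03  0.75] 0.8 shift [ 0.2886  0.3764 -0.0116] 0.474
```

>>> jog_arm([
  [[0,0,1],[0.289,0.376,-0.01],0.085],
  [[0,0,1],[0.289,0.376,-0.01],0.085],
  [[0,0,1],[0.289,0.376,-0.01],0.085],
  [[0,0,1],[0.289,0.376,-0.01],0.085],
  [[0,0,1],[0.289,0.376,-0.01],0.085],
  [[0,0,1],[0.289,0.376,-0.01],0.085],
  [[0,0,1],[0.289,0.376,-0.01],0.085],
  [[0,0,1],[0.289,0.376,-0.01],0.085],
  [[0,0,1],[0.289,0.376,-0.01],0.085],
  [[0,0,1],[0.289,0.376,-0.01],0.085],
  [[0,0,1],[0.289,0.376,-0.01],0.085],
  [[0,0,1],[0.289,0.376,-0.01],0.085],
])

```text
t: 2.15
tool_pos: [0.5736, -0.241, 0.2972]
tool_rot: [3.122, -0.345, -0.001]
contact_force: [0.1, 0.3, -0.4]
opening: 0.0852
```

```bash
python3 - <<'E'
from h import *
a=np.array([.216,.976,0]);j=np.array([.976,-.216,0])
o=ctrl.get_obs();print(o['q'],o['tool_pos'])
im=get_image('wrist');np.save('w1.npy',im);save('w1',im,s=1.5)
import pickle;pickle.dump(o,open('w1.pkl','wb'))
delta(frame([0,0,-1],j),[.57,-.24,.30])
E
```

```text
[-0.5168  0.016   1.5417 -0.0012  1.5845 -0.2969] [ 0.5736 -0.241   0.2972]
t 2.2 turn [ 0.07  0.05 -0.17] 0.2 shift [-0.004  -0.0008 -0.0031] 0.005
```

View pics/w1.png

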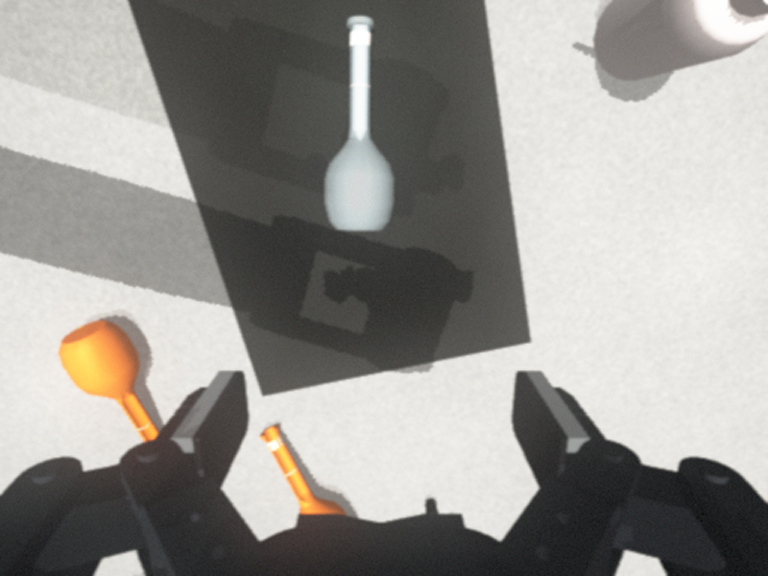

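```bash
cat > kin.py <<'E'
from h import *
import json
from scipy.optimize import least_squares
def fk(q,p):
    h,L1,L2,d,Lt,e,rt=p[:7]
    Ry=lambda a:R.from_euler('y',a).as_matrix();Rz=lambda a:R.from_euler('z',a).as_matrix()
    T=Rz(q[0]);x=np.array([0,0,h])+T@[0,d,0]
    T=T@Ry(q[1]);x=x+T@[0,0,L1]
    T=T@Ry(q[2]);x=x+T@[e,0,L2]
    T=T@Rz(q[3])@Ry(q[4])
    T=T@Rz(q[5]);x=x+T@[0,0,Lt]
    return T@Rz(rt),x
def load(): return [json.loads(l) for l in open('log.jsonl')]
def fit():
    D=load()
    def res(p):
        r=[]
        for q,x,rv in D:
            T,y=fk(q,p);r+=list(y-np.array(x))+list(.3*(T-R.from_rotvec(rv).as_matrix()).ravel())
        return r+list(1e-3*np.array(p[5:6]))
    best=None
    for rt in [0,1.57,3.14,-1.57]:
        s=least_squares(res,[.25,.45,.45,.074,.25,0,rt])
        if best is None or s.cost<best.cost: best=s
    return best.x,best.cost,np.abs(best.fun).max()
LO=np.array([-3.01,-1.01,.06,-1.02,.09,-3.14]);HI=np.array([3.01,2.22,2.58,4.17,2.62,3.14])
def ik(Rt,x,p,q0):
    best=None
    for k in range(30):
        rng=np.random.default_rng(k);s0=np.clip(np.array(q0)+(0 if k==0 else 1)*rng.normal(0,.7,6),LO+.01,HI-.01)
        s=least_squares(lambda q:np.r_[fk(q,p)[1]-x,.3*(fk(q,p)[0]-Rt).ravel()],s0,bounds=(LO,HI),max_nfev=60)
        if s.cost<1e-8: return s.x,s.cost
        if best is None or s.cost<best.cost:best=s
    return best.x,best.cost
E
python3 - <<'E'
from kin import *
print(fit())
E
python3 - <<'E'
from h import *
import pickle
o=pickle.load(open('w1.pkl','rb'));C=cam('wrist',o);im=np.load('w1.npy')
g=im.max(2)[:170,200:290];
m=(g>115).astype(np.uint8);nb,l,st,ce=cv2.connectedComponentsWithStats(m);i=l[125,40];print(st[i],i)
for v in range(st[i,1],st[i,1]+st[i,3],6):
    x=np.where(l[v]==i)[0];print(v,x.min()+200,x.max()+200,end=' | ')
E
```

```text
(array([0.2386, 0.4264, 0.6099, 0.0742, 0.2801, 0.0957, 3.1416]), np.float64(4.578298517926901e-09), np.float64(9.568021980904331e-05))
[  16   10   46  144 3535] 1
10 235 243 | 16 231 248 | 22 233 247 | 28 232 247 | 34 233 246 | 40 233 246 | 46 233 246 | 52 233 246 | 58 233 246 | 64 233 246 | 70 233 246 | 76 233 246 | 82 233 245 | 88 232 246 | 94 231 248 | 100 227 251 | 106 222 256 | 112 218 259 | 118 217 261 | 124 217 261 | 130 216 261 | 136 217 261 | 142 218 259 | 148 220 257 |
```

```bash
python3 - <<'E'
from h import *
import pickle
o=pickle.load(open('w1.pkl','rb'));C=cam('wrist',o)
N=onz(C,239.5,40,.0205);B=onz(C,238.9,127,.036);N2=onz(C,239.5,70,.0245)
d=(N-B)[:2];d/=np.linalg.norm(d);print(N,N2,B,d,np.degrees(np.arctan2(d[0],d[1])))
M=onz(C,239.5,9.7,.0255);M[:2]-=.0016*d;print('mouth',M)
b=M[:2]-.168*d;print('base',b)
E=onz(C,239,153.7,.04);print('base edge z.04',E,'z.03',onz(C,239,153.7,.02))
E
```

```text
[ 0.5882 -0.0982  0.0205] [ 0.5803 -0.1323  0.0245] [ 0.564 -0.2    0.036] [0.2311 0.9729] 13.364128562015159
mouth [ 0.5954 -0.0687  0.0255]
base [ 0.5566 -0.2321]
base edge z.04 [ 0.5564 -0.2333  0.04  ] z.03 [ 0.5547 -0.2366  0.02  ]
```

```bash
cat > plan.py <<'E'
from kin import *
p=[0.2386,0.4264,0.6099,0.0742,0.2801,0.0957,3.1416]
a0=np.array([.228,.9735,0])*np.cos(np.radians(8.6));a0[2]=-np.sin(np.radians(8.6))
j0=np.array([.9735,-.228,0])
def tool(a,xj,th):
    # tool x = xj, a flask axis; n = xj x a direction st tool z = cos a + sin n ; at pick n down
    n=np.cross(a,xj); 
    return frame(np.cos(th)*a+np.sin(th)*n,xj)
def pick(th,s=.033,g=None):
    T=tool(a0,j0,th); G=np.array([.557,-.232,.040])+s*a0
    return T,G+.019*T[:,2]
def final(th,az,zm,s=.033,c=(.5325,.1835)):
    w=np.array([np.cos(az),np.sin(az),0]);a=np.array([0,0,-1.]);
    # n = w = a x xj -> xj = w x a
    T=tool(a,np.cross(w,a),th);G=np.array([c[0],c[1],zm])-(.170-s)*a
    return T,G+.019*T[:,2]
E
python3 - <<'E'
from plan import *
T,x=pick(np.radians(45));print(T,x)
q0=[-.5,0,1.5,0,1.58,-.3]
for th in [20,30,40,50,60,70,80]:
    t=np.radians(th);q,c=ik(*pick(t),p,q0);print(th,'pick',q,c<1e-7)
    for az in range(-180,180,30):
        q,c=ik(*final(t,np.radians(az),.03),p,[.3,0,1.5,0,1.58,0])
        q2,c2=ik(*final(t,np.radians(az),.16),p,q)
        if c<1e-7 and c2<1e-7: print('   ',az,q,q2)
E
```

```text
[[ 0.9737 -0.1835  0.1353]
 [-0.228  -0.7837  0.5778]
 [ 0.     -0.5935 -0.8049]] [ 0.567  -0.1893  0.0198]
20 pick [-0.8027  0.5611  1.6464  0.8353  1.6689 -0.8244] True
    -180 [0.1723 0.183  1.6411 0.0589 1.6616 1.7382] [0.1723 0.0907 1.5215 0.0614 1.8731 1.7512]
    -150 [ 0.2438  0.1893  1.634  -0.0949  1.6544  1.2991] [ 0.2438  0.0973  1.5145 -0.0989  1.8649  1.2783]
    -120 [ 0.307   0.1497  1.6787 -0.2328  1.5757  0.8603] [ 0.307   0.0559  1.5582 -0.2383  1.7841  0.8101]
    -90 [ 0.3491  0.0702  1.7647 -0.3302  1.438   0.4149] [ 0.3491 -0.0267  1.6416 -0.3282  1.6463  0.3439]
    -60 [ 0.3565 -0.0357  1.872  -0.3615  1.2646 -0.0641] [ 0.3565 -0.1356  1.7443 -0.3455  1.4782 -0.1444]
    -30 [ 0.3184 -0.1449  1.9738 -0.2915  1.0928 -0.6227] [ 0.3184 -0.2459  1.8399 -0.2666  1.3186 -0.6918]
    0 [ 0.2372 -0.2222  2.0404 -0.0966  0.9855 -1.2939] [ 0.2372 -0.3226  1.9015 -0.0856  1.2238 -1.3182]
    30 [ 0.1395 -0.2325  2.049   0.1524  1.0049 -2.0159] [ 0.1395 -0.3328  1.9094  0.1358  1.2423 -1.9778]
    60 [ 0.0651 -0.1704  1.9962  0.3189  1.1364 -2.6619] [ 0.0651 -0.2714  1.
[... 6066 characters left out ...]
[-0.4755  0.2189  1.8163  0.0264  1.1125 -0.2573] True
    -120 [ 0.4552  0.6821  1.3501 -0.8137  2.2842  0.8489] [ 0.4552  0.5274  1.3309 -0.9437  2.3956  0.6625]
    30 [-0.0626 -0.3277  2.5133  2.1173  0.6914  2.3584] [-0.0626 -0.6796  2.4729  1.5922  0.5763  3.0012]
    60 [-0.2806 -0.0502  2.2871  1.5812  1.2728  2.4953] [-0.2806 -0.338   2.2579  1.4851  1.2848  2.8262]
    90 [-0.2759  0.237   1.9732  1.2647  1.6827  2.4606] [-0.2759  0.0142  1.9508  1.2997  1.7528  2.6982]
    120 [-0.1715  0.4704  1.6631  1.0021  2.0273  2.3799] [-0.1715  0.2885  1.6434  1.0996  2.1278  2.58  ]
    150 [-0.0255  0.6464  1.4046  0.7043  2.3283  2.1934] [-0.0255  0.4877  1.3855  0.838   2.4563  2.3754]
```

```bash
python3 - <<'E'
from plan import *
T,x=pick(np.radians(38));x=x+.004*T[:,2]
print(x,T[:,2]);delta(T,x-.13*T[:,2])
E
```

```text
[ 0.568  -0.1848  0.0184] [ 0.1567  0.669  -0.7265]
t 2.2 turn [43.48  0.25  0.48] 43.5 shift [-0.0187  0.0349  0.1842] 0.188
```

>>> jog_arm([
  [[7,0,0],[-0.003,0.005,0.03],0.085],
  [[14,0,0.2],[-0.006,0.01,0.06],0.085],
  [[21,0,0.3],[-0.01,0.016,0.09],0.085],
  [[28,0.2,0.4],[-0.013,0.022,0.12],0.085],
  [[35,0.2,0.5],[-0.016,0.028,0.15],0.085],
  [[41,0.25,0.5],[-0.018,0.033,0.175],0.085],
  [[43.5,0.25,0.5],[-0.019,0.035,0.184],0.085],
  [[43.5,0.25,0.5],[-0.019,0.035,0.184],0.085],
  [[43.5,0.25,0.5],[-0.019,0.035,0.184],0.085],
])

```text
t: 2.95
tool_pos: [0.5462, -0.2662, 0.1134]
tool_rot: [-2.369, 0.27, -0.106]
contact_force: [-0.1, 0.0, 0.8]
opening: 0.085
```

```bash
python3 - <<'E'
from plan import *
T,x=pick(np.radians(38));x=x+.004*T[:,2]
delta(T,x)
o=ctrl.get_obs();print(o['q']);im=get_image('wrist');save('w2',im,s=1.5);C=cam('wrist',o)
b=np.array([.557,-.232,.04])
for s in [0,.033,.17]: print((proj(C,b+s*a0)+.5)*1.5)
save('s2',get_image('scene'),(100,80,420,320),2.5)
print(fit())
E
```

```text
t 2.95 turn [-0.16  0.2   0.09] 0.3 shift [0.0031 0.0045 0.1269] 0.127
[-0.8437  0.3522  1.6121  0.5989  1.6622 -0.7122]
[385.389  346.0802]
[385.2949 294.0165]
[385.0166 139.9833]
(array([ 0.238 ,  0.4264,  0.6099,  0.0742,  0.2795,  0.0957, -3.1416]), np.float64(4.579127548314009e-09), np.float64(9.569754541928518e-05))
```

View pics/w2.png

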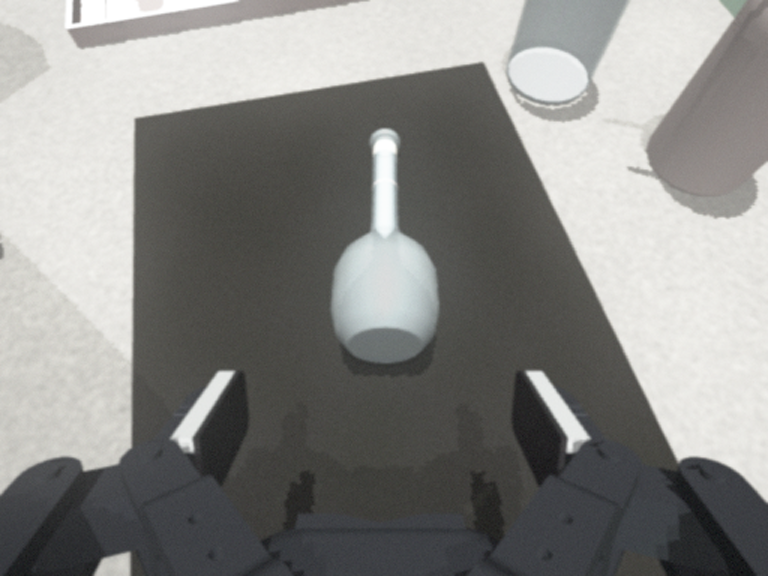

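View pics/s2.png

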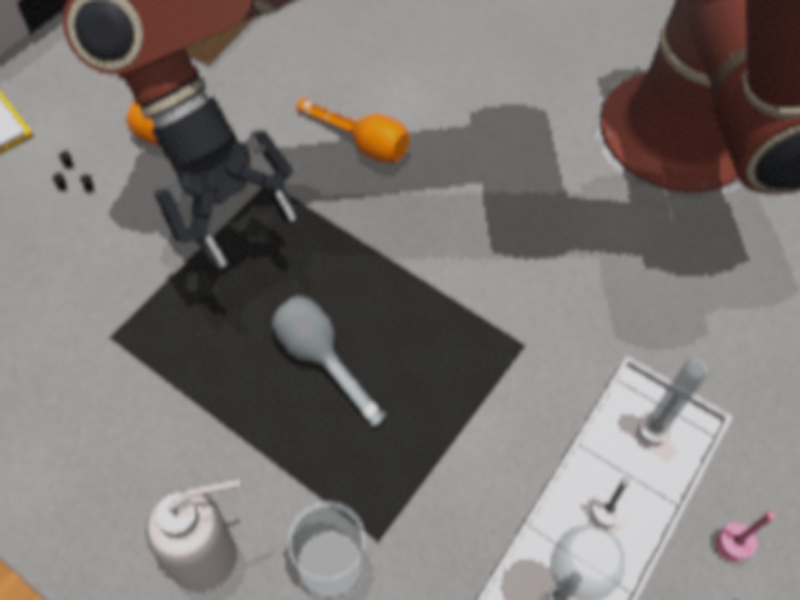

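>>> jog_arm([
  [[0,0,0],[0.002,0.003,0.03],0.085],
  [[0,0,0],[0.003,0.0045,0.06],0.085],
  [[0,0,0],[0.003,0.0045,0.085],0.085],
  [[0,0,0],[0.003,0.0045,0.105],0.085],
  [[0,0,0],[0.003,0.0045,0.12],0.085],
  [[0,0,0],[0.003,0.0045,0.127],0.085],
  [[0,0,0],[0.003,0.0045,0.127],0.085],
  [[0,0,0],[0.003,0.0045,0.127],0.085],
])

```text
t: 3.72
tool_pos: [0.5695, -0.1858, 0.0207]
tool_rot: [-2.372, 0.267, -0.11]
contact_force: [0.8, 0.0, -0.6]
opening: 0.0851
```

```bash
python3 - <<'E'
from plan import *
T,x=pick(np.radians(38));x=x+.004*T[:,2]
delta(T,x)
o=ctrl.get_obs();print(o['contact_force']);im=get_image('wrist');save('w3',im,s=1.5)
E
```

```text
t 3.72 turn [-0.02  0.06  0.33] 0.3 shift [-0.0017  0.0011  0.0021] 0.003
[ 0.7639  0.0312 -0.6316]
```

View pics/w3.png

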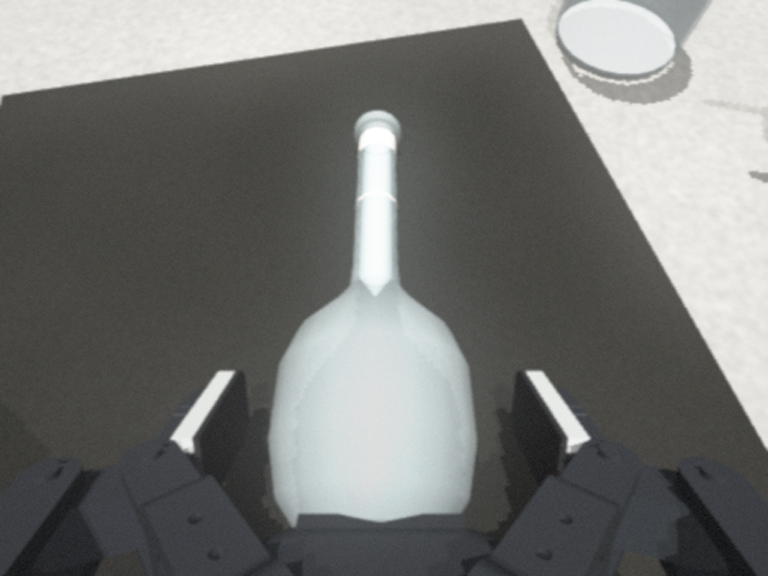

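Flask sits between the pads (body centre about x=373 against pad midpoint 381). Closing gently.

>>> jog_arm([
  [[0,0,0.3],[-0.002,0.001,0.002],0.075],
  [[0,0,0.3],[-0.002,0.001,0.002],0.068],
  [[0,0,0.3],[-0.002,0.001,0.002],0.064],
  [[0,0,0.3],[-0.002,0.001,0.002],0.061],
  [[0,0,0.3],[-0.002,0.001,0.002],0.055],
  [[0,0,0.3],[-0.002,0.001,0.002],0.05],
  [[0,0,0.3],[-0.002,0.001,0.002],0.05],
  [[0,0,0.3],[-0.002,0.001,0.002],0.05],
  [[0,0,0.3],[-0.002,0.001,0.002],0.05],
], squeeze=25)

```text
t: 4.52
tool_pos: [0.567, -0.1846, 0.0174]
tool_rot: [-2.369, 0.275, -0.106]
contact_force: [-0.3, -0.7, 2.6]
opening: 0.0589
```

```bash
python3 - <<'E'
from plan import *
o=ctrl.get_obs();print(o['contact_force'],o['opening'],o['tool_pos']);im=get_image('wrist');save('w4',im,s=1.5)
delta(*pick(np.radians(38)))
E
```

```text
[-0.3003 -0.7164  2.6482] 0.05887823727622412 [ 0.567  -0.1846  0.0174]
t 4.57 turn [-0.09  0.1  -0.08] 0.2 shift [ 0.0011 -0.0007 -0.0048] 0.005
```

View pics/w4.png

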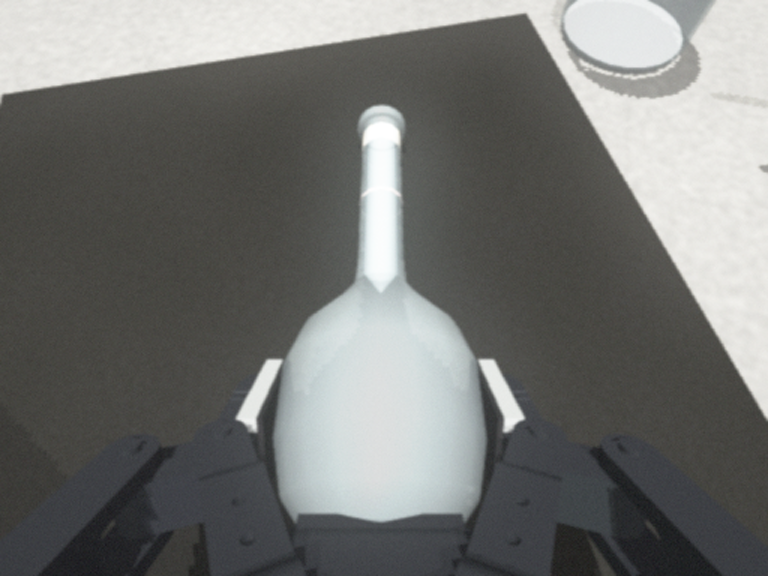

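>>> jog_arm([
  [[0,0,0],[0,-0.007,-0.007],0.05],
  [[0,0,0],[0,-0.017,-0.018],0.05],
  [[0,0,0],[0,-0.034,-0.036],0.05],
  [[0,0,0],[0,-0.055,-0.058],0.05],
  [[0,0,0],[0,-0.08,-0.085],0.05],
  [[0,0,0],[0,-0.103,-0.109],0.05],
  [[0,0,0],[0,-0.124,-0.131],0.05],
  [[0,0,0],[0,-0.137,-0.145],0.05],
  [[0,0,0],[0,-0.137,-0.145],0.05],
  [[0,0,0],[0,-0.137,-0.145],0.05],
])

```text
t: 5.4
tool_pos: [0.5677, -0.1852, 0.2186]
tool_rot: [-2.372, 0.273, -0.109]
contact_force: [0.3, -0.1, -1.2]
opening: 0.0594
```

```bash
python3 - <<'E'
from plan import *
o=ctrl.get_obs();print(o['contact_force'],o['wrist_torque'],o['opening'],o['tool_pos']);im=get_image('wrist');save('w5',im,s=1.5)
T,x=final(np.radians(38),np.radians(-95),.175,c=(.50,.10));delta(T,x);print(x)
q,c=ik(T,x,p,o['q']);print(o['q'],q,c)
E
```

```text
[ 0.3322 -0.0679 -1.2236] [-0.3864  0.093  -0.0102] 0.059445305100057855 [ 0.5677 -0.1852  0.2186]
t 5.45 turn [-81.32  -0.24  -8.88] 81.8 shift [-0.1285 -0.2368  0.114 ] 0.293
[0.499  0.0883 0.297 ]
[-0.7333  0.1607  1.6486  0.654   1.7213 -0.5344] [ 0.3394 -0.0669  1.7213 -0.6073  1.76    0.3932] 3.613555042529382e-25
```

View pics/w5.png

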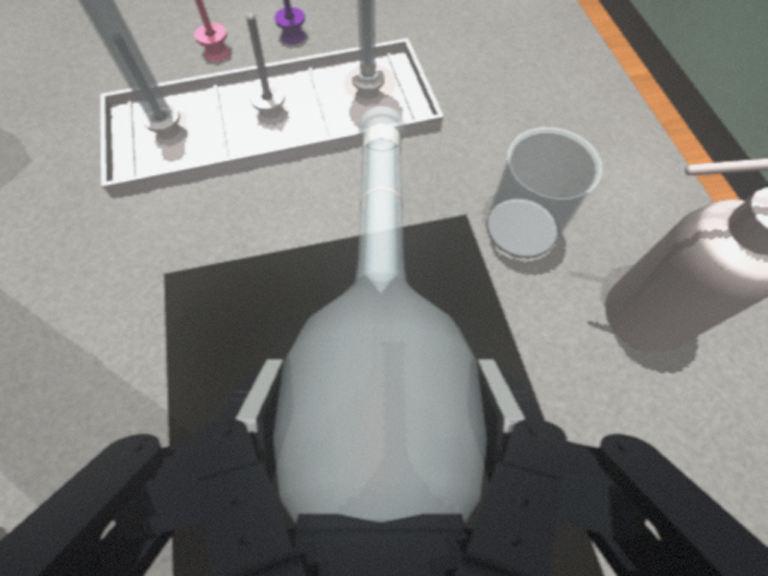

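>>> jog_arm([
  [[-4,0,-0.4],[-0.006,-0.012,0.006],0.05],
  [[-10,0,-1.1],[-0.016,-0.03,0.014],0.05],
  [[-17,0,-1.9],[-0.027,-0.05,0.024],0.05],
  [[-24,0,-2.6],[-0.038,-0.07,0.034],0.05],
  [[-31,-0.1,-3.4],[-0.049,-0.09,0.043],0.05],
  [[-38,-0.1,-4.1],[-0.06,-0.11,0.053],0.05],
  [[-45,-0.1,-4.9],[-0.071,-0.131,0.063],0.05],
  [[-52,-0.2,-5.7],[-0.082,-0.151,0.073],0.05],
  [[-59,-0.2,-6.4],[-0.093,-0.172,0.083],0.05],
  [[-66,-0.2,-7.2],[-0.104,-0.192,0.092],0.05],
  [[-72,-0.2,-7.9],[-0.114,-0.21,0.101],0.05],
  [[-77,-0.2,-8.4],[-0.122,-0.224,0.108],0.05],
])

```text
t: 6.45
tool_pos: [0.5013, 0.0758, 0.2912]
tool_rot: [2.547, -0.117, -0.032]
contact_force: [0.0, -0.7, -0.7]
opening: 0.0595
```

```bash
python3 - <<'E'
from plan import *
o=ctrl.get_obs();print(o['contact_force'],o['opening'],o['tool_pos']);
T,x=final(np.radians(38),np.radians(-95),.175,c=(.50,.10));delta(T,x);print(x)
E
```

```text
[ 0.012  -0.7146 -0.658 ] 0.05952295868517334 [0.5013 0.0758 0.2912]
t 6.45 turn [-4.05 -0.01 -0.27] 4.1 shift [-0.0034 -0.007  -0.0117] 0.014
[0.499  0.0883 0.297 ]
```

>>> jog_arm([
  [[-3,0,-0.2],[-0.003,-0.005,-0.008],0.05],
  [[-4,0,-0.3],[-0.0035,-0.007,-0.0115],0.05],
  [[-4,0,-0.3],[-0.0035,-0.007,-0.0115],0.05],
  [[-4,0,-0.3],[-0.0035,-0.007,-0.0115],0.05],
])

```text
t: 6.78
tool_pos: [0.5, 0.0856, 0.2971]
tool_rot: [2.482, -0.112, -0.038]
contact_force: [0.1, 0.4, -0.3]
opening: 0.0588
```

```bash
python3 - <<'E'
from plan import *
import pickle
T,x=final(np.radians(38),np.radians(-95),.175,c=(.50,.10));delta(T,x)
o=ctrl.get_obs();d={'o':o}
for n in ['wrist','scene','top']: d[n]=get_image(n)
pickle.dump(d,open('v6.pkl','wb'))
save('w6',d['wrist'],s=1.5);save('s6',d['scene'],(260,200,420,340),5);save('t6',d['top'],(130,130,240,230),6)
E
```

```text
t 6.78 turn [-0.35  0.08 -0.14] 0.4 shift [-0.0012 -0.0022 -0.0016] 0.003
```

View pics/w6.png

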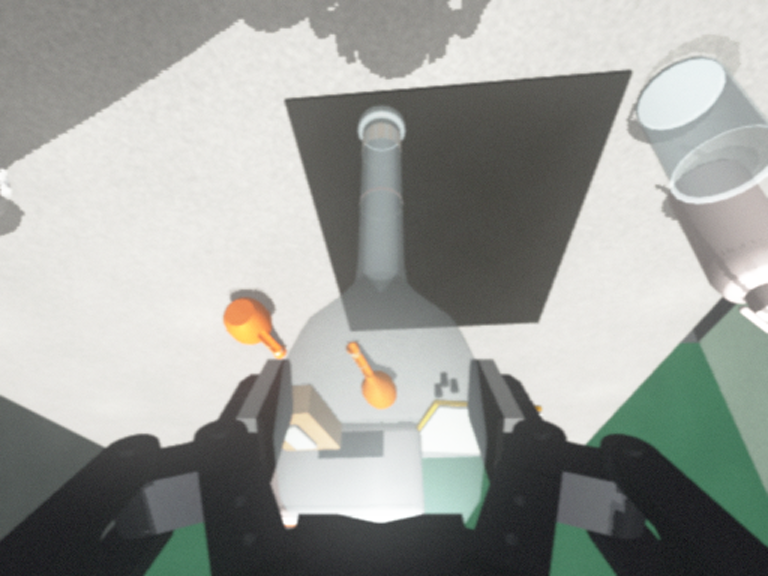

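View pics/s6.png

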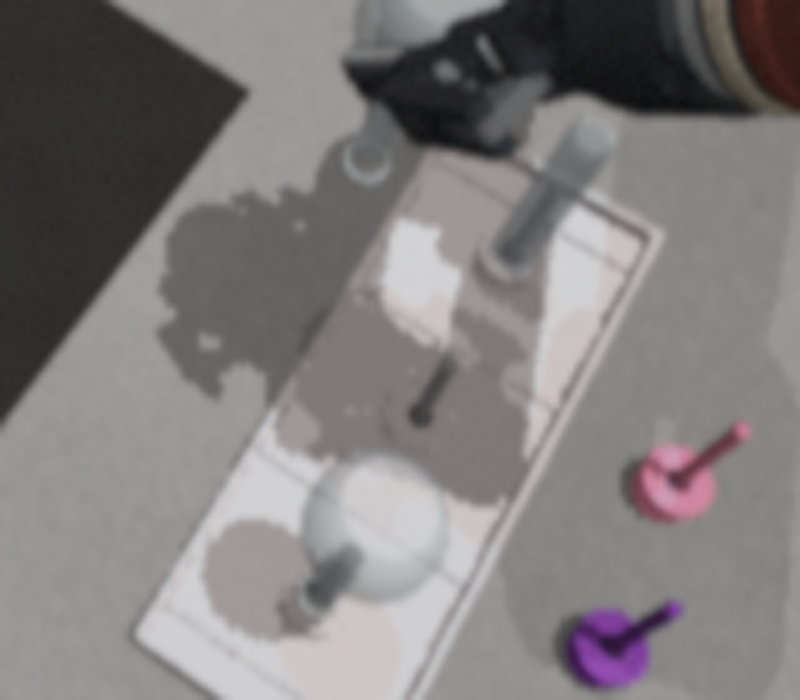

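View pics/t6.png

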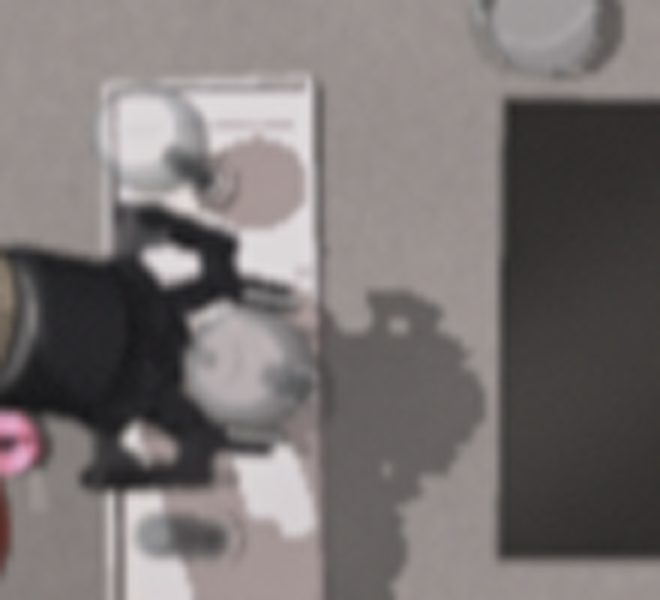

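```bash
python3 - <<'E'
from plan import *
import pickle
d=pickle.load(open('v6.pkl','rb'));o=d['o'];C=cam('wrist',o);S=cam('scene')
T,x=final(np.radians(38),0,0) 
th=np.radians(38)
Rt=R.from_rotvec(o['tool_rot']).as_matrix()
# flask axis in tool frame: a=cos z - sin y?  from tool(): 
T0=tool(np.array([0,0,-1.]),np.array([1.,0,0]),th);at=T0.T@[0,0,-1];print('a in tool',at)
a=Rt@at;print('a world',a)
G=o['tool_pos']+Rt@[0,0,-.019-.004];M=G+a*.137;print('mouth pred',M)
for r in (.011,.0065):
  e1=np.cross(a,[1,0,0]);e1/=np.linalg.norm(e1);e2=np.cross(a,e1)
  c=np.array([proj(C,M+r*(np.cos(t)*e1+np.sin(t)*e2)) for t in np.linspace(0,6.28,60)]);c=(c+.5)*1.5
  print(r,c.min(0),c.max(0))
print('scene',(proj(S,M)-[260,200]+.5)*5)
save('w6z',d['wrist'],(220,55,290,135),8)
w5=cv2.imread('pics/w5.png');cv2.imwrite('pics/w5z.png',cv2.resize(w5[0:140,200:340],None,fx=5,fy=4,interpolation=cv2.INTER_CUBIC))
E
```

```text
a in tool [ 0.     -0.6157  0.788 ]
a world [ 0.0009  0.0061 -1.    ]
mouth pred [0.5013 0.1004 0.1783]
0.011 [355.8491 106.1606] [403.0446 146.7316]
0.0065 [365.5154 115.0298] [393.3904 138.9758]
scene [363.2119 162.9048]
```

View pics/w6z.png

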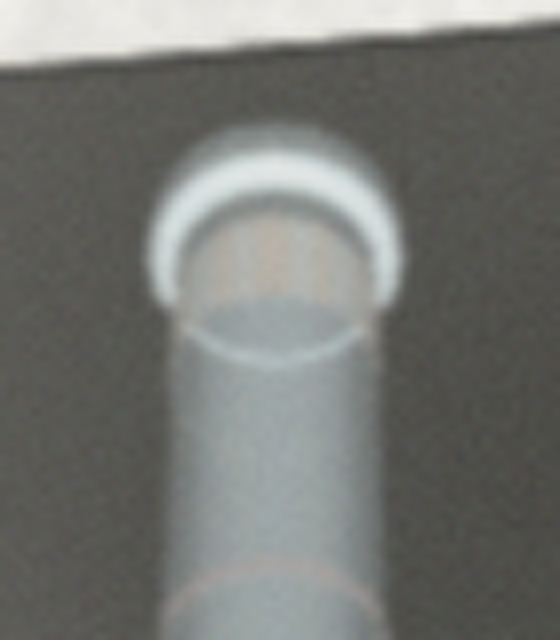

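View pics/w5z.png

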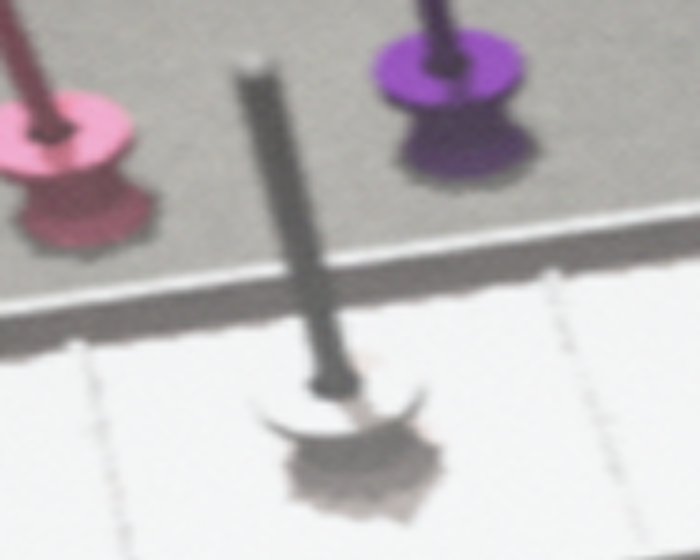

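```bash
python3 - <<'E'
from plan import *
L=load()
i=[k for k,l in enumerate(L) if abs(l[1][2]-.2186)<2e-4][0]
o={'tool_pos':np.array(L[i][1]),'tool_rot':L[i][2]}
W=cam('wrist',o);C=cam('top');S=cam('scene')
f=lambda x,y:((200+(x+.5)/5)/1.5-.5,((y+.5)/4)/1.5-.5)
tp=f(255,70);ce=f(335,382)
t_t=(130+124/4-.5,130+224/4-.5);s_t=(280+279/4-.5,220+211/4-.5)
print('tip wrist@z.118',onz(W,*tp,.118),'top',onz(C,*t_t,.118),'scene',onz(S,*s_t,.118))
print('coll wrist@.03',onz(W,*ce,.03))
print('collar top?',[onz(C,130+u/4-.5,130+v/4-.5,.03) for u,v in [(150,241)]],'scene',onz(S,280+247/4-.5,220+259/4-.5,.03))
# vertical line above collar estimates in each view
for n,X,b in [('w',W,onz(W,*ce,.03)),('s',S,onz(S,280+247/4-.5,220+259/4-.5,.03))]:
    print(n)
im=np.load('top0.npy');save('t0z',im,(145,170,185,205),16)
im=np.load('scene0.npy');save('s0z',im,(325,260,365,300),16)
E
```

```text
Traceback (most recent call last):
IndexError: list index out of range
```

```bash
python3 - <<'E'
from plan import *
L=load()
i=min(range(len(L)),key=lambda k:np.linalg.norm(np.array(L[k][1])-[.5677,-.1852,.2186]))
print(L[i][1])
o={'tool_pos':np.array([.5677,-.1852,.2186]),'tool_rot':[-2.372,.273,-.109]}
W=cam('wrist',o);C=cam('top');S=cam('scene')
f=lambda x,y:((200+(x+.5)/5)/1.5-.5,((y+.5)/4)/1.5-.5)
tp=f(255,70);ce=f(335,382)
t_t=(130+124/4-.5,130+224/4-.5);s_t=(280+279/4-.5,220+211/4-.5)
print('tip wrist@z.118',onz(W,*tp,.118),'top',onz(C,*t_t,.118),'scene',onz(S,*s_t,.118))
print('coll wrist@.03',onz(W,*ce,.03))
print('collar top?',[onz(C,130+u/4-.5,130+v/4-.5,.03) for u,v in [(150,241)]],'scene',onz(S,280+247/4-.5,220+259/4-.5,.03))
im=np.load('top0.npy');save('t0z',im,(145,170,185,205),16)
im=np.load('scene0.npy');save('s0z',im,(325,260,362,297),16)
E
```

```text
[0.5669353935630125, -0.1846511192348749, 0.21653346110809063]
tip wrist@z.118 [0.5369 0.1775 0.118 ] top [0.5376 0.1787 0.118 ] scene [0.5367 0.1816 0.118 ]
coll wrist@.03 [0.5322 0.1843 0.03  ]
collar top? [array([0.531 , 0.1748, 0.03  ])] scene [0.5388 0.1829 0.03  ]
```

View pics/t0z.png

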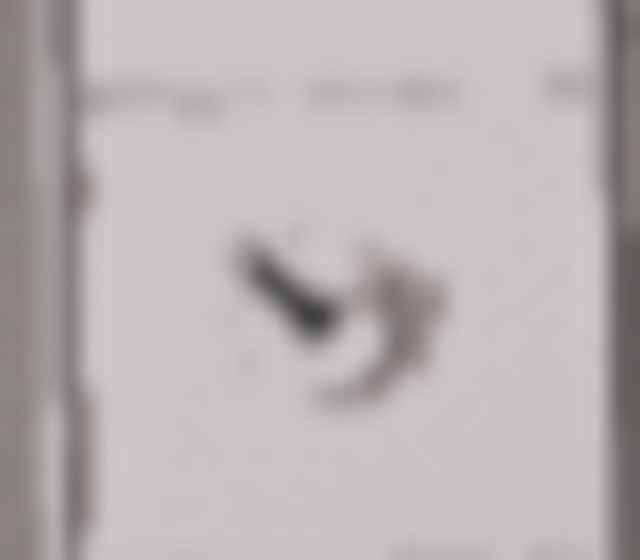

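View pics/s0z.png

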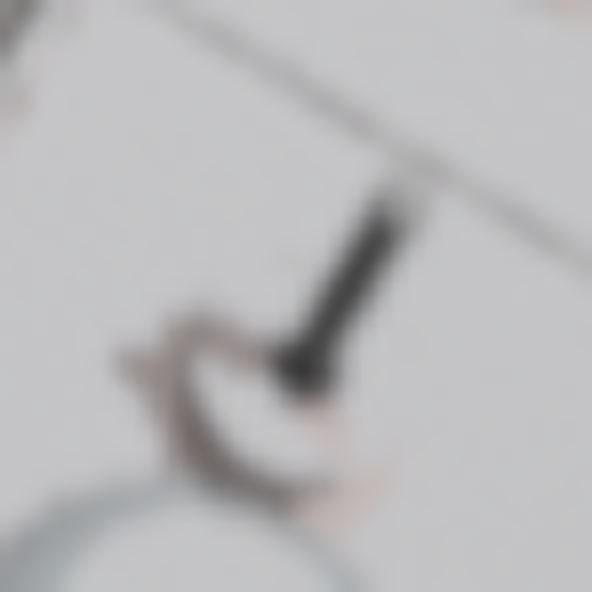

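```bash
python3 - <<'E'
from plan import *
C=cam('top');S=cam('scene')
z=.119
print('tip',onz(C,145+243/16-.5,170+244/16-.5,z),onz(S,325+400/16-.5,260+195/16-.5,z), tri([ray(C,145+243/16-.5,170+244/16-.5),ray(S,325+400/16-.5,260+195/16-.5)]))
z=.03
print('base',onz(C,145+318/16-.5,170+322/16-.5,z),onz(S,325+300/16-.5,260+375/16-.5,z), tri([ray(C,145+318/16-.5,170+322/16-.5),ray(S,325+300/16-.5,260+375/16-.5)]))
E
```

```text
tip [0.5401 0.1814 0.119 ] [0.5355 0.1813 0.119 ] [0.5391 0.1804 0.1264]
base [0.5314 0.1844 0.03  ] [0.5326 0.1853 0.03  ] [0.5316 0.1852 0.0273]
```

```bash
cat >> plan.py <<'E'
TH=np.radians(38)
AT=np.array([0,-np.sin(TH),np.cos(TH)]); MT=np.array([.0008,0,-.023])+.137*AT
def mouth(o):
    Rt=R.from_rotvec(o['tool_rot']).as_matrix();return o['tool_pos']+Rt@MT,Rt@AT
def goto(M,az=-95,o=None):
    T,_=final(TH,np.radians(az),0);o=o or ctrl.get_obs()
    m,a=mouth(o);print('mouth',m,'a',a,'F',o['contact_force'],'open',round(o['opening'],4));delta(T,np.array(M)-T@MT,o)
E
python3 - <<'E'
from plan import *
goto([.537,.180,.155])
E
```

```text
mouth [0.5028 0.0995 0.1797] a [ 0.0033  0.0065 -1.    ] F [ 0.2198 -0.0761 -0.7849] open 0.0594
t 6.93 turn [-0.39  0.05 -0.32] 0.5 shift [ 0.027  -0.0817 -0.0319] 0.092
```

>>> jog_arm([
  [[-0.1,0,0],[0.005,-0.014,-0.008],0.05],
  [[-0.2,0,-0.1],[0.01,-0.03,-0.015],0.05],
  [[-0.3,0,-0.2],[0.016,-0.048,-0.021],0.05],
  [[-0.4,0,-0.3],[0.022,-0.066,-0.027],0.05],
  [[-0.4,0,-0.3],[0.026,-0.078,-0.031],0.05],
  [[-0.4,0,-0.3],[0.027,-0.0815,-0.032],0.05],
  [[-0.4,0,-0.3],[0.027,-0.0815,-0.032],0.05],
  [[-0.4,0,-0.3],[0.027,-0.0815,-0.032],0.05],
])

```text
t: 7.6
tool_pos: [0.5348, 0.1663, 0.2744]
tool_rot: [2.476, -0.108, -0.038]
contact_force: [0.6, 0.9, -0.6]
opening: 0.0598
```

```bash
cat > look.py <<'E'
import sys,pickle
from plan import *
n=sys.argv[1];cams=sys.argv[2:]
o=ctrl.get_obs();d={'o':o};m,a=mouth(o);print('t',o['t'],'mouth',m,'a',a,'F',o['contact_force'],'tq',o['wrist_torque'],'open',o['opening'])
for c in cams:
    d[c]=get_image(c);C=cam(c,o)
    u,v=proj(C,m);print(c,'mouth px',u,v);x0=int(u)-40;y0=max(int(v)-40,0);x0=max(x0,0)
    save(n+c[0],d[c],(x0,y0,x0+80,y0+75),8);print('crop',x0,y0, 'in crop',(u-x0+.5)*8,(v-y0+.5)*8)
pickle.dump(d,open(n+'.pkl','wb'))
E
python3 look.py v7 wrist scene
```

```text
t 7.6 mouth [0.5368 0.1802 0.1556] a [-0.0004 -0.0008 -1.    ] F [ 0.6004  0.9182 -0.5618] tq [ 0.3529  0.0356 -0.0229] open 0.05977731640523904
wrist mouth px 253.61232906081574 84.3734489779639
crop 213 44 in crop 328.8986324865259 326.9875918237112
scene mouth px 352.5691911299483 266.6268330758539
crop 312 226 in crop 328.55352903958646 329.01466460683105
```

View pics/v7w.png

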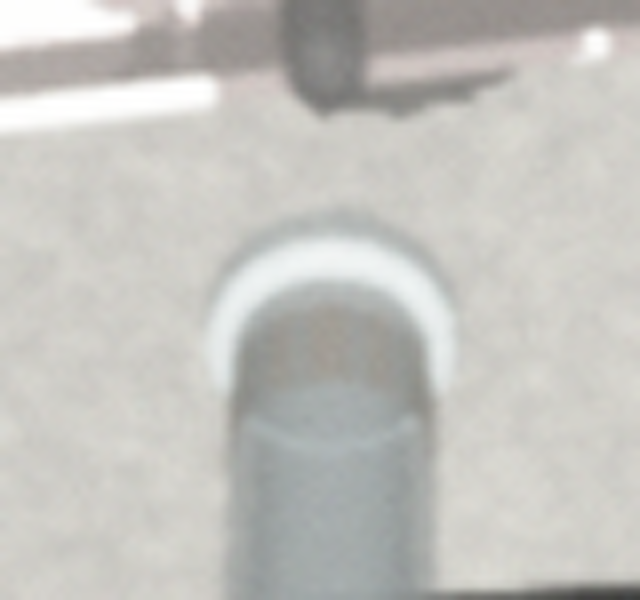

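View pics/v7s.png

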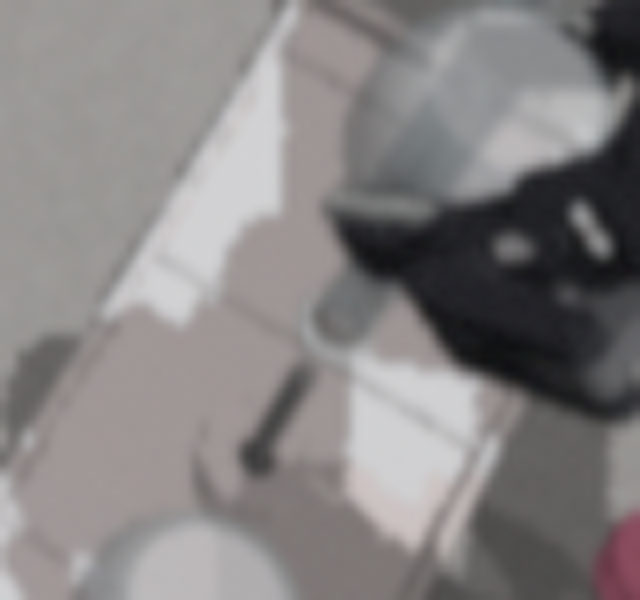

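```bash
python3 - <<'E'
from plan import *
import pickle
o=pickle.load(open('v7.pkl','rb'))['o'];W=cam('wrist',o);S=cam('scene');m,a=mouth(o)
for z in(.119,.117): print('tip w',onz(W,213+325/8-.5,44+110/8-.5,z))
c=np.array([proj(W,m+.011*np.array([np.cos(t),np.sin(t),0])) for t in np.linspace(0,6.28,60)])
c=(c-[213,44]+.5)*8;print(c.min(0),c.max(0))
# scene: mouth ring seen centre ~ (338,322)?, 
c=np.array([proj(S,m+.011*np.array([np.cos(t),np.sin(t),0])) for t in np.linspace(0,6.28,60)])
c=(c-[312,226]+.5)*8;print(c.min(0),c.max(0))
print('peg px for tip .537,.18,.12',(proj(S,[.537,.18,.12])-[312,226]+.5)*8,'base',(proj(S,[.532,.1846,.03])-[312,226]+.5)*8)
E
```

```text
tip w [0.5362 0.1782 0.119 ]
tip w [0.5361 0.1769 0.117 ]
[203.1052 214.2337] [454.6991 430.4553]
[289.9763 292.3859] [367.1755 366.1892]
peg px for tip .537,.18,.12 [298.3793 369.6288] base [252.9038 456.6798]
```

```bash
python3 - <<'E'
from plan import *
import pickle
d=pickle.load(open('v7.pkl','rb'));save('v7sz',d['scene'],(338,252,373,290),16)
S=cam('scene');m,a=mouth(d['o'])
im=cv2.imread('pics/v7sz.png')
for r,zz in((.011,0),):
  c=np.array([proj(S,m+np.array([r*np.cos(t),r*np.sin(t),zz])) for t in np.linspace(0,6.28,60)])
  cv2.polylines(im,[((c-[338,252]+.5)*16).astype(np.int32)],True,(0,0,255),1)
cv2.imwrite('pics/v7sz.png',im)
E
```

```text
(no output)
```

View pics/v7sz.png

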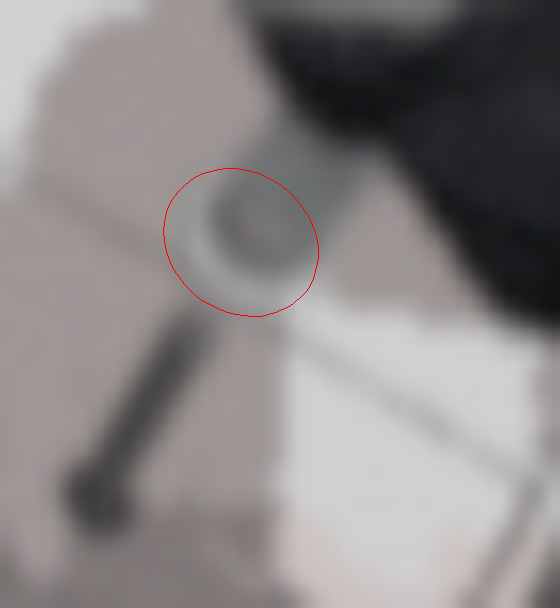

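```bash
python3 - <<'E'
from plan import *
goto([.5366,.1812,.126])
T,_=final(TH,np.radians(-95),0);print('down/10mm in tool',T.T@[0,0,-.01],'x+',T.T@[.01,0,0],'y+',T.T@[0,.01,0])
E
```

```text
mouth [0.5368 0.1803 0.1559] a [ 0.0001 -0.0005 -1.    ] F [ 0.11    0.2329 -0.2502] open 0.0593
t 7.7 turn [ 0.03 -0.02  0.  ] 0.0 shift [-0.0002 -0.0191  0.023 ] 0.03
down/10mm in tool [-0.     -0.0062  0.0079] x+ [ 0.01   -0.0007 -0.0005] y+ [-0.0009 -0.0079 -0.0061]
```

>>> jog_arm([
  [[0,0,0],[0,-0.004,0.005],0.05],
  [[0,0,0],[0,-0.009,0.011],0.05],
  [[0,0,0],[0,-0.014,0.017],0.05],
  [[0,0,0],[0,-0.018,0.0215],0.05],
  [[0,0,0],[0,-0.019,0.023],0.05],
  [[0,0,0],[0,-0.019,0.023],0.05],
])

```text
t: 8.2
tool_pos: [0.5342, 0.1678, 0.2429]
tool_rot: [2.475, -0.105, -0.04]
contact_force: [0.3, -0.1, -0.4]
opening: 0.0595
```

```bash
python3 look.py v8 wrist
```

```text
t 8.2 mouth [0.5359 0.1817 0.124 ] a [-0.0028 -0.0016 -1.    ] F [ 0.3224 -0.1313 -0.3671] tq [ 0.3781 -0.0479  0.0089] open 0.059450208202811126
wrist mouth px 253.61237796668945 84.37302156535033
crop 213 44 in crop 328.8990237335156 326.9841725228026
```

View pics/v8w.png

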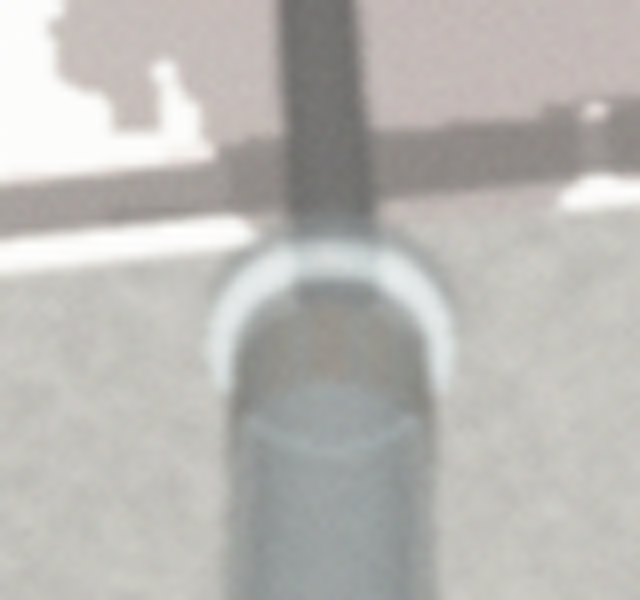

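```bash
python3 - <<'E'
from plan import *
import pickle
o=pickle.load(open('v8.pkl','rb'))['o'];W=cam('wrist',o)
P=onz(W,213+336/8-.5,44+303/8-.5,.118);_,d=ray(W,254.4,81.4);print(P,d)
print('tip centre',P+[0,.0034,0],mouth(o)[0])
# lip top-edge seen 215ish ; inner bore top edge?
save('v8z',pickle.load(open('v8.pkl','rb'))['wrist'],(235,65,275,100),16)
E
```

```text
[0.5364 0.1798 0.118 ] [-0.048  -0.5791 -0.8139]
tip centre [0.5364 0.1832 0.118 ] [0.5359 0.1817 0.124 ]
```

View pics/v8z.png

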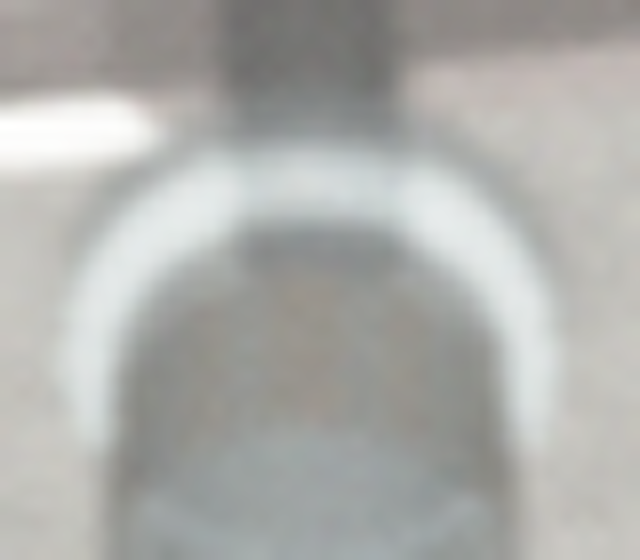

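```bash
python3 - <<'E'
from plan import *
goto([.5363,.1822,.114])
E
```

```text
mouth [0.5364 0.1819 0.1247] a [-0.0017 -0.0012 -1.    ] F [0.0271 0.5023 0.9169] open 0.0594
t 8.25 turn [0.08 0.02 0.13] 0.1 shift [-0.0003 -0.0068  0.0084] 0.011
```

>>> jog_arm([
  [[0,0,0],[0,-0.0015,0.0018],0.05],
  [[0,0,0],[0,-0.003,0.0036],0.05],
  [[0,0,0],[0,-0.0045,0.0054],0.05],
  [[0,0,0],[0,-0.006,0.0072],0.05],
  [[0,0,0],[0,-0.0068,0.0084],0.05],
  [[0,0,0],[0,-0.0068,0.0084],0.05],
])

```text
t: 8.75
tool_pos: [0.5346, 0.1682, 0.2329]
tool_rot: [2.475, -0.106, -0.038]
contact_force: [-1.0, 0.5, -1.2]
opening: 0.0592
```

```bash
python3 look.py v9 wrist
```

```text
t 8.75 mouth [0.5364 0.1821 0.1141] a [-0.0014 -0.0009 -1.    ] F [-0.9805  0.53   -1.2391] tq [ 0.3608 -0.0244  0.0237] open 0.05915954462576892
wrist mouth px 253.61286264676647 84.37287139423844
crop 213 44 in crop 328.9029011741318 326.98297115390756
```

View pics/v9w.png

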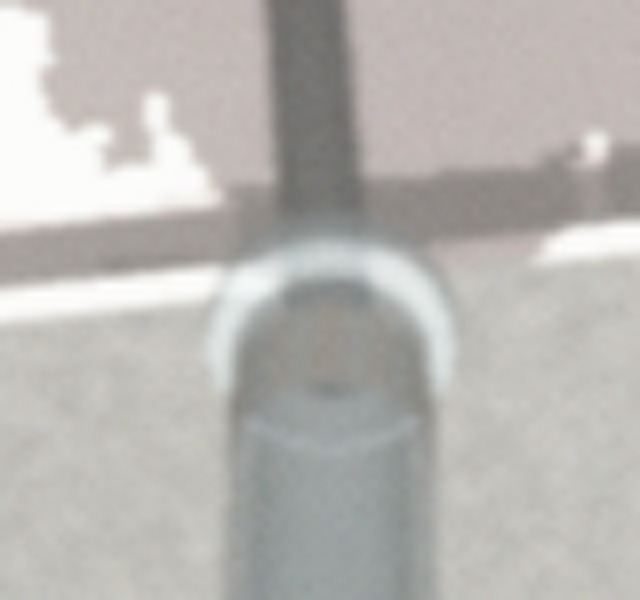

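```bash
python3 - <<'E'
from plan import *
goto([.5345,.1830,.080])
E
```

```text
mouth [0.5366 0.1821 0.1143] a [-0.0011 -0.0008 -1.    ] F [-0.2116 -0.004  -0.9594] open 0.0593
t 8.8 turn [ 0.05 -0.01  0.1 ] 0.1 shift [-0.0022 -0.0216  0.0266] 0.034
```

>>> jog_arm([
  [[0,0,0],[-0.0002,-0.0022,0.0027],0.05],
  [[0,0,0],[-0.0005,-0.005,0.006],0.05],
  [[0,0,0],[-0.0008,-0.0078,0.0096],0.05],
  [[0,0,0],[-0.0011,-0.0106,0.0131],0.05],
  [[0,0,0],[-0.0014,-0.0134,0.0166],0.05],
  [[0,0,0],[-0.0017,-0.0162,0.02],0.05],
  [[0,0,0],[-0.002,-0.019,0.0235],0.05],
  [[0,0,0],[-0.0022,-0.0216,0.0266],0.05],
  [[0,0,0],[-0.0022,-0.0216,0.0266],0.05],
])

```text
t: 9.55
tool_pos: [0.5321, 0.1689, 0.1979]
tool_rot: [2.475, -0.105, -0.039]
contact_force: [0.2, -0.7, -1.4]
opening: 0.0594
```

```bash
python3 look.py v10 wrist scene
```

```text
t 9.55 mouth [0.5339 0.1828 0.079 ] a [-0.0023 -0.0012 -1.    ] F [ 0.2064 -0.661  -1.4259] tq [ 0.3109 -0.0591 -0.0051] open 0.05940357450686488
wrist mouth px 253.6122872200123 84.37276645827288
crop 213 44 in crop 328.89829776009833 326.982131666183
scene mouth px 346.5056362747415 276.7762367954445
crop 306 236 in crop 328.04509019793204 330.20989436355603
```

View pics/v10w.png

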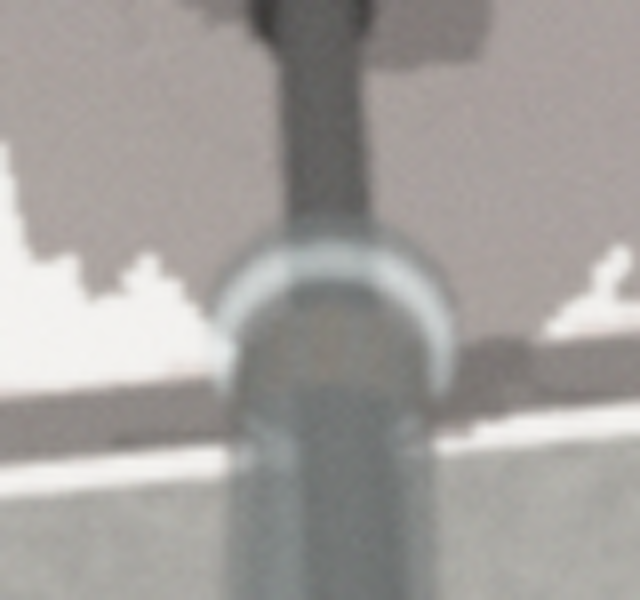

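View pics/v10s.png

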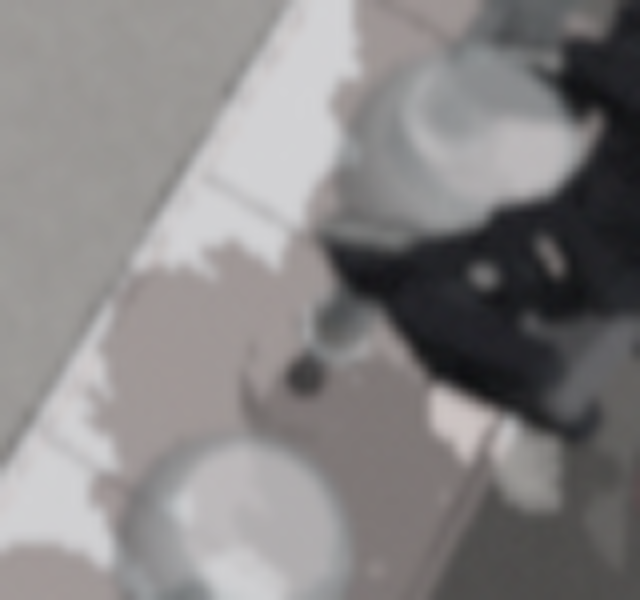

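```bash
python3 - <<'E'
from plan import *
goto([.5325,.1838,.042])
E
```

```text
mouth [0.5344 0.183  0.0801] a [-0.0011 -0.0008 -1.    ] F [ 0.5511  0.5187 -1.4176] open 0.0592
t 9.65 turn [ 0.05 -0.    0.1 ] 0.1 shift [-0.0021 -0.0239  0.0297] 0.038
```

>>> jog_arm([
  [[0,0,0],[-0.0002,-0.0022,0.0027],0.05],
  [[0,0,0],[-0.0004,-0.005,0.0062],0.05],
  [[0,0,0],[-0.0007,-0.0078,0.0097],0.05],
  [[0,0,0],[-0.001,-0.0106,0.0132],0.05],
  [[0,0,0],[-0.0013,-0.0134,0.0167],0.05],
  [[0,0,0],[-0.0016,-0.0162,0.0202],0.05],
  [[0,0,0],[-0.0018,-0.019,0.0236],0.05],
  [[0,0,0],[-0.002,-0.022,0.0273],0.05],
  [[0,0,0],[-0.0021,-0.0239,0.0297],0.05],
  [[0,0,0],[-0.0021,-0.0239,0.0297],0.05],
])

```text
t: 10.48
tool_pos: [0.5301, 0.1696, 0.16]
tool_rot: [2.475, -0.105, -0.039]
contact_force: [0.3, -0.2, -1.4]
opening: 0.0594
```

```bash
python3 look.py v11 wrist scene top
```

```text
t 10.4833 mouth [0.5318 0.1835 0.0411] a [-0.0023 -0.0011 -1.    ] F [ 0.2777 -0.2284 -1.4337] tq [ 0.3074 -0.0521  0.0255] open 0.059438905153298166
wrist mouth px 253.61241240228682 84.37272939131255
crop 213 44 in crop 328.8992992182946 326.9818351305004
scene mouth px 343.74200037119465 280.969193826739
crop 303 240 in crop 329.9360029695572 331.753550613912
top mouth px 163.96755394828062 189.2481268914759
crop 123 149 in crop 331.740431586245 325.98501513180713
```

View pics/v11w.png

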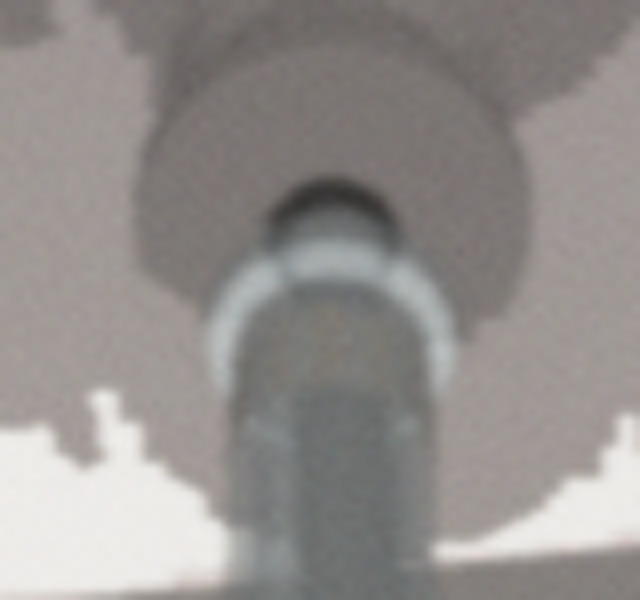

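View pics/v11s.png

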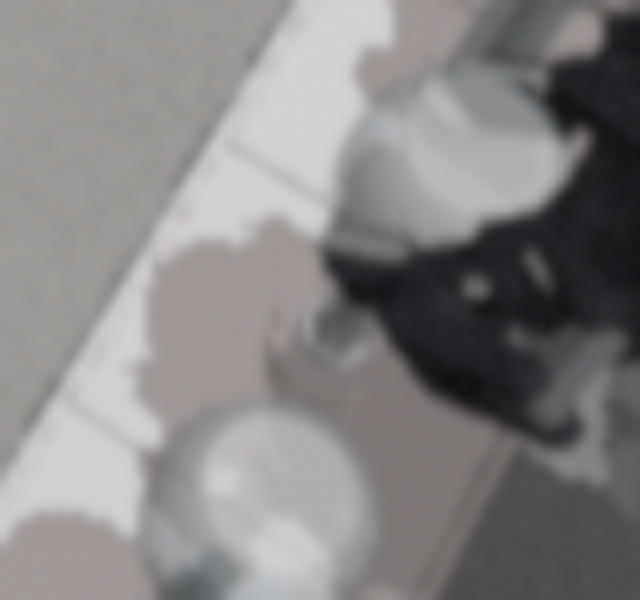

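```bash
python3 - <<'E'
from plan import *
import pickle
d=pickle.load(open('v11.pkl','rb'));o=d['o'];W=cam('wrist',o);print(mouth(o)[0])
for c in [(.5318,.1835),(.5325,.1845),(.532,.182)]:
  q=np.array([proj(W,np.array([c[0]+.018*np.cos(t),c[1]+.018*np.sin(t),.03])) for t in np.linspace(0,6.28,90)]);q=(q-[213,44]+.5)*8;print(c,q.min(0),q.max(0))
E
```

```text
[0.5318 0.1835 0.0411]
(0.5318, 0.1835) [129.0296  60.8603] [529.6901 415.8858]
(0.5325, 0.1845) [135.1243  48.9053] [537.3814 406.7648]
(0.532, 0.182) [133.7366  77.448 ] [532.1809 428.5634]
```

```bash
python3 - <<'E'
from plan import *
goto([.5321,.1846,.034])
E
```

```text
mouth [0.5325 0.1838 0.0423] a [-0.0005 -0.0005 -1.    ] F [-0.122   0.2492 -0.4668] open 0.0592
t 10.63 turn [ 0.03 -0.03  0.09] 0.1 shift [-0.0006 -0.0057  0.0061] 0.008
```

>>> jog_arm([
  [[0,0,0],[-0.0002,-0.0015,0.0015],0.05],
  [[0,0,0],[-0.0004,-0.003,0.003],0.05],
  [[0,0,0],[-0.0005,-0.0043,0.0045],0.05],
  [[0,0,0],[-0.0005,-0.0057,0.0061],0.05],
  [[0,0,0],[-0.0005,-0.0057,0.0061],0.05],
])

```text
t: 11.05
tool_pos: [0.5298, 0.1704, 0.1521]
tool_rot: [2.476, -0.106, -0.038]
contact_force: [-0.4, -0.4, -1.5]
opening: 0.059
```

```bash
python3 look.py v12 wrist; python3 -c "
from plan import *
goto([.5321,.1846,.034])"
```

```text
t 11.05 mouth [0.5317 0.1844 0.0332] a [-0.0015 -0.0009 -1.    ] F [-0.3937 -0.388  -1.5154] tq [ 0.33   -0.037   0.0818] open 0.05898307012180824
wrist mouth px 253.61268364856096 84.37275059099994
crop 213 44 in crop 328.9014691884877 326.98200472799954
mouth [0.5318 0.1844 0.0335] a [-0.0013 -0.0008 -1.    ] F [-0.2499  0.3412  0.29  ] open 0.0592
t 11.1 turn [0.05 0.   0.11] 0.1 shift [ 0.0001  0.0002 -0.0005] 0.001
```

View pics/v12w.png

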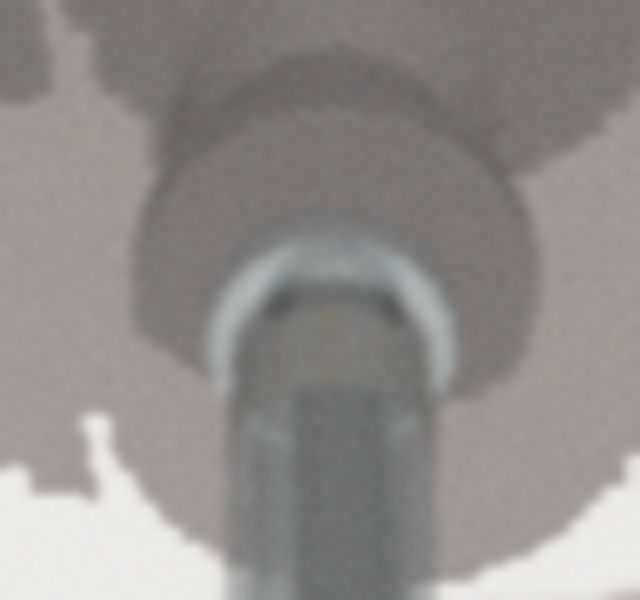

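>>> jog_arm([
  [[0,0,0],[0.0002,-0.0003,0.0004],0.05],
  [[0,0,0],[0.0004,-0.0006,0.0008],0.05],
  [[0,0,0],[0.0004,-0.0009,0.0012],0.05],
  [[0,0,0],[0.0004,-0.0012,0.0016],0.05],
  [[0,0,0],[0.0004,-0.0015,0.002],0.05],
  [[0,0,0],[0.0004,-0.0015,0.002],0.05],
])

```text
t: 11.6
tool_pos: [0.5304, 0.1704, 0.1501]
tool_rot: [2.476, -0.106, -0.038]
contact_force: [-0.3, 0.9, -0.6]
opening: 0.059
```

```bash
python3 look.py v13 wrist; python3 -c "
from plan import *
goto([.5321,.1846,.030])"
```

```text
t 11.6 mouth [0.5323 0.1844 0.0312] a [-0.0009 -0.0006 -1.    ] F [-0.3084  0.9327 -0.5667] tq [ 0.3433 -0.0312  0.0385] open 0.059009224649983864
wrist mouth px 253.61314939271392 84.37282245720954
crop 213 44 in crop 328.9051951417114 326.9825796576763
mouth [0.5324 0.1844 0.0313] a [-0.0008 -0.0006 -1.    ] F [-0.5571 -0.9578  0.3926] open 0.0595
t 11.65 turn [ 0.04 -0.02  0.09] 0.1 shift [-0.0004 -0.0009  0.001 ] 0.001
```

View pics/v13w.png

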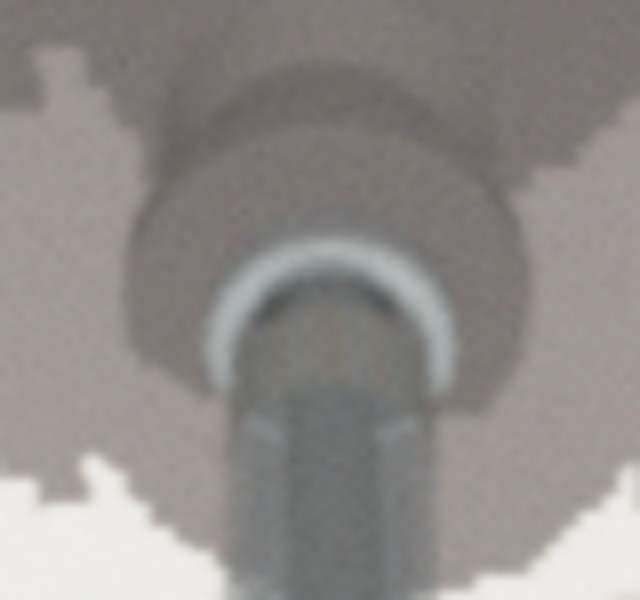

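>>> jog_arm([
  [[0,0,0],[0,-0.0003,0.0004],0.05],
  [[0,0,0],[0,-0.0006,0.0008],0.05],
  [[0,0,0],[0,-0.0009,0.0012],0.05],
  [[0,0,0],[0,-0.0009,0.0012],0.05],
])

```text
t: 11.98
tool_pos: [0.5307, 0.1704, 0.1497]
tool_rot: [2.475, -0.107, -0.037]
contact_force: [-2.2, -0.4, 4.9]
opening: 0.0592
```

```bash
python3 look.py v14 wrist; python3 -c "
from plan import *
goto([.5321,.1846,.030])"
```

```text
t 11.9833 mouth [0.5327 0.1843 0.0308] a [-0.0002 -0.0012 -1.    ] F [-2.1723 -0.4225  4.8587] tq [-0.1436  0.4126 -0.1114] open 0.05920937751825943
wrist mouth px 253.6132038250545 84.3738389915656
crop 213 44 in crop 328.9056306004361 326.99071193252485
mouth [0.5327 0.1843 0.0308] a [-0.0001 -0.0011 -1.    ] F [-1.4395  0.2679  3.6334] open 0.0593
t 12.03 turn [ 0.06 -0.04  0.06] 0.1 shift [-0.0006 -0.0006  0.0006] 0.001
```

View pics/v14w.png

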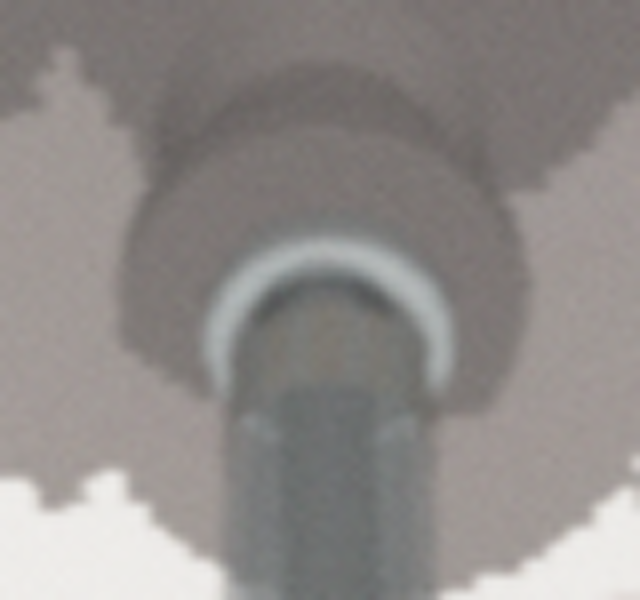

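```bash
python3 - <<'E'
from plan import *
import pickle
d=pickle.load(open('v14.pkl','rb'));o=d['o'];W=cam('wrist',o);m=mouth(o)[0]
for r in (.018,.011):
  q=np.array([proj(W,np.array([m[0]+r*np.cos(t),m[1]+r*np.sin(t),m[2]])) for t in np.linspace(0,6.28,90)]);q=(q-[213,44]+.5)*8;print(r,q.min(0),q.max(0))
S=cam('scene');im=get_image('scene');x0,y0=320,240
save('v14s',im,(320,240,370,310),10)
E
```

```text
0.018 [122.7009 137.195 ] [535.225  492.1177]
0.011 [203.0569 214.269 ] [454.7338 430.5099]
```

View pics/v14s.png

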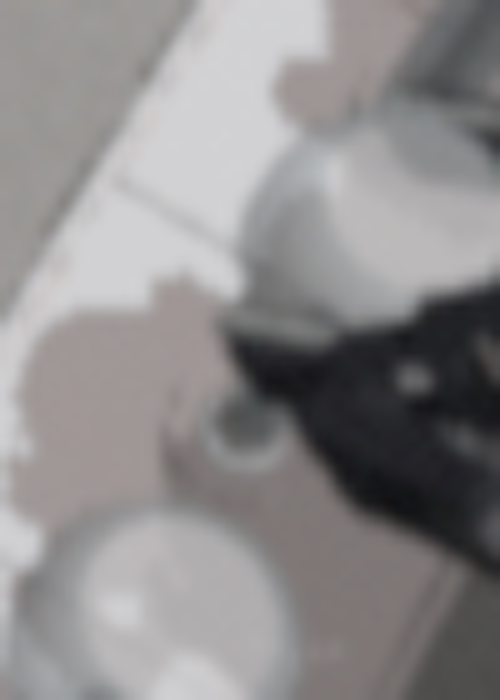

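>>> jog_arm([
  [[0,0,0],[-0.0002,0.0001,-0.0002],0.05],
  [[0,0,0],[-0.0002,0.0001,-0.0002],0.05],
])

```text
t: 12.25
tool_pos: [0.5306, 0.1705, 0.1497]
tool_rot: [2.476, -0.106, -0.036]
contact_force: [-0.9, 0.7, 4.7]
opening: 0.0591
```

```bash
python3 -c "
from plan import *
for i in range(1): goto([.5321,.1846,.030])"
```

```text
mouth [0.5326 0.1844 0.0308] a [ 0.0003 -0.0009 -1.    ] F [-0.9137  0.7347  4.7206] open 0.0591
t 12.25 turn [ 0.05 -0.07  0.05] 0.1 shift [-0.0005 -0.0005  0.0007] 0.001
```

The lip rests on the collar with about 4–5 N upward. Opening slowly.

>>> jog_arm([
  [[0,0,0],[0,0,0],0.06],
  [[0,0,0],[0,0,0],0.061],
  [[0,0,0],[0,0,0],0.063],
  [[0,0,0],[0,0,0],0.066],
  [[0,0,0],[0,0,0],0.07],
  [[0,0,0],[0,0,0],0.075],
  [[0,0,0],[0,0,0],0.08],
  [[0,0,0],[0,0,0],0.085],
  [[0,0,0],[0,0,0],0.085],
  [[0,0,0],[0,0,0],0.085],
  [[0,0,0],[0,0,0],0.085],
])

```text
t: 13.17
tool_pos: [0.5303, 0.1705, 0.149]
tool_rot: [2.476, -0.106, -0.037]
contact_force: [0.9, -0.1, -0.8]
opening: 0.0848
```

```bash
python3 - <<'E'
from plan import *
o=ctrl.get_obs();print(o['contact_force'],o['opening'],o['tool_pos']);save('w15',get_image('wrist'),s=1.5);save('s15',get_image('scene'),(280,200,420,340),5)
E
```

```text
[ 0.861  -0.0581 -0.8239] 0.08479298974305448 [0.5303 0.1705 0.149 ]
```

View pics/w15.png

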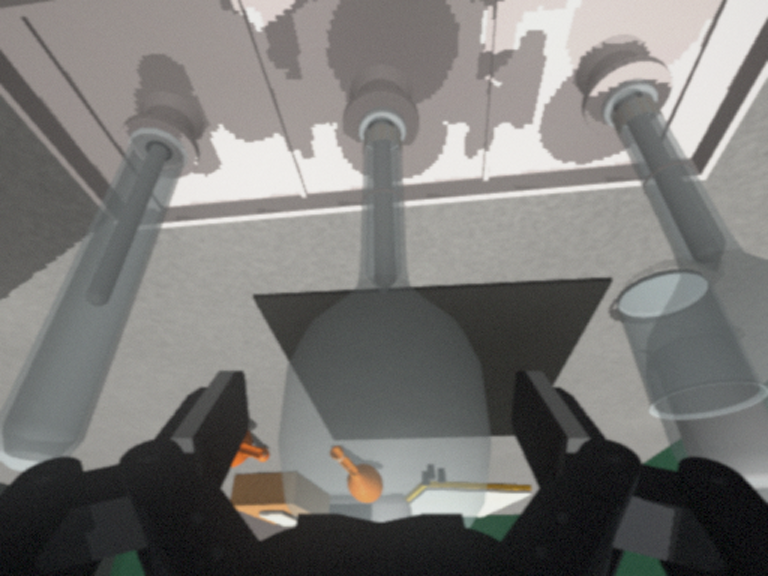

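View pics/s15.png

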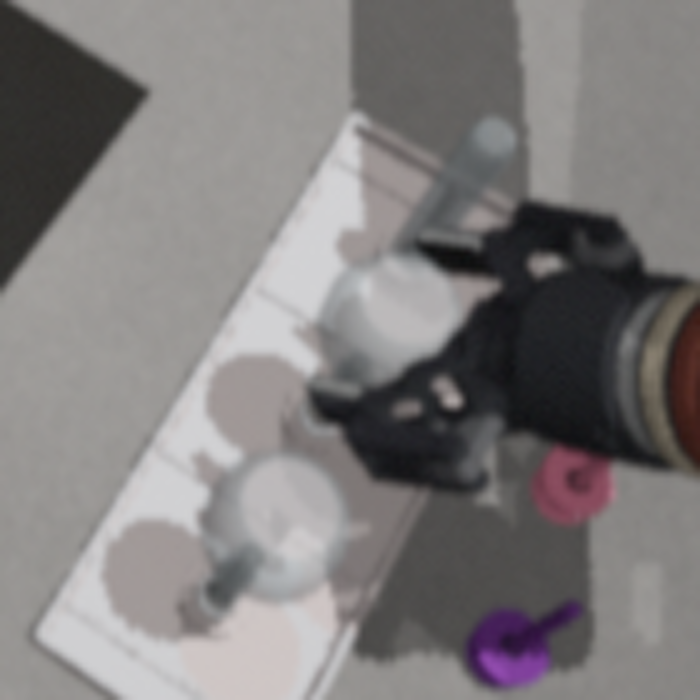

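>>> jog_arm([
  [[0,0,0],[0,0,-0.005],0.085],
  [[0,0,0],[0,0,-0.015],0.085],
  [[0,0,0],[0,0,-0.03],0.085],
  [[0,0,0],[0,0,-0.05],0.085],
  [[0,0,0],[0,0,-0.07],0.085],
  [[0,0,0],[0,0,-0.095],0.085],
  [[0,0,0],[0,0,-0.12],0.085],
  [[0,0,0],[0,0,-0.145],0.085],
  [[0,0,0],[0,0,-0.16],0.085],
  [[0,0,0],[0,0,-0.16],0.085],
  [[0,0,0],[0,0,-0.16],0.085],
  [[0,0,0],[0,0,-0.16],0.085],
])

```text
t: 14.27
tool_pos: [0.5385, 0.2686, 0.2745]
tool_rot: [2.475, -0.105, -0.038]
contact_force: [-0.1, 0.0, -0.8]
opening: 0.0849
```

```bash
python3 - <<'E'
from plan import *
o=ctrl.get_obs();print(o['t'],o['contact_force'],o['opening'],o['tool_pos'],abs(o['dq']).max());save('w16',get_image('wrist'),s=1.5);save('s16',get_image('scene'),s=1.5);save('t16',get_image('top'),(130,130,330,250),4)
E
```

```text
14.2667 [-0.1358  0.0056 -0.7626] 0.08491211312147882 [0.5385 0.2686 0.2745] 0.025225185172990983
```

View pics/w16.png

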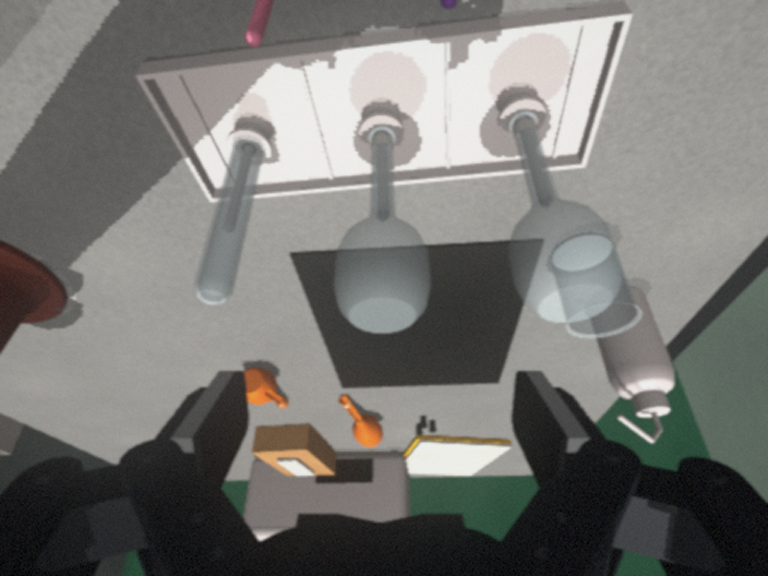

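View pics/s16.png

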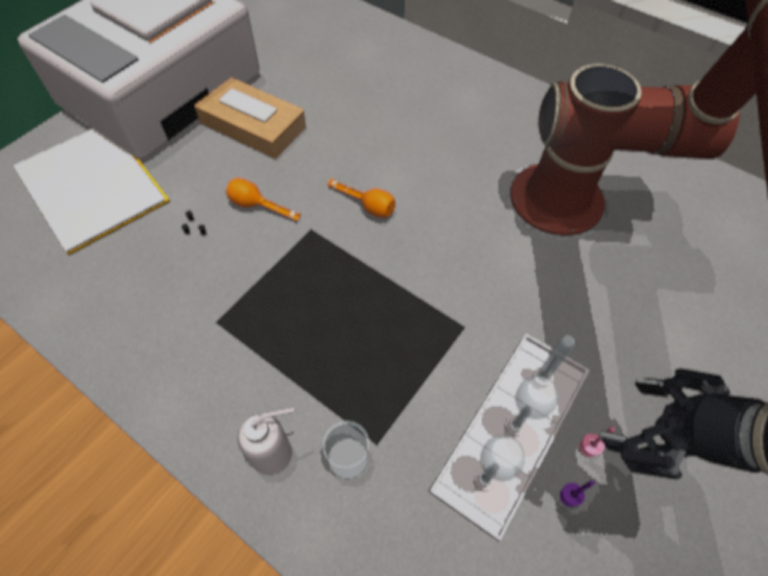

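View pics/t16.png

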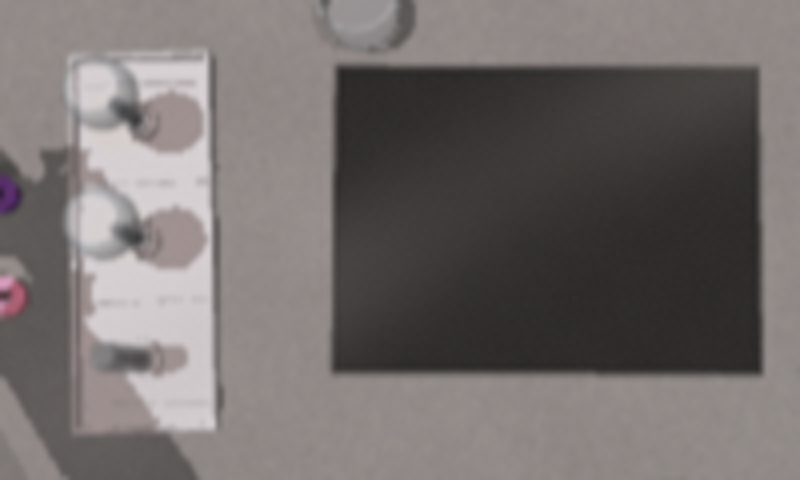

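The flask hangs on the middle peg just like the one beside it (wrist view: lip on the collar at (381,128)). The robot is clear of everything and the other glassware is unmoved. Handing in.

```bash
python3 -c "
from station import job
print(job.finish_job())"
```

```text
the job is handed in; nothing more can be done
None
```

The flask now hangs upside down on the free (middle) peg with its lip on the collar, and I handed the job in at about 14.4 s of the 61 s allowed.

- **Grip:** I held the flask by its body at 25 N, below the 40 N limit.
- **Threading the peg:** The pictures put the tip about 6 mm off the collar's axis, at roughly (0.536, 0.182). I brought the mouth down over the tip and followed the peg's lean back towards the collar. I felt no jam.
- **Setting down:** I lowered the last few millimetres in steps of about 0.5 mm until the lip bore on the collar. The upward force read about 4–5 N with the mouth at z ≈ 0.031 m, 1 mm above the collar's nominal height. Only then did I open the fingers and back away.

**Last checks:**
- All three cameras show the flask hanging upright in the same attitude as the one beside it.
- The lip was centred on the collar to about 1 mm just before I let go.
- The tube, the hung flask and the beaker look unmoved.
- The gripper is open and clear. The force reads about 0.8 N, which is sensor noise.

No check failed. The camera views disagreed by 2–3 mm on where the peg tip was, so I settled it by comparing the tip and the mouth in the same wrist pictures.

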